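# Press a mower spindle bearing home with a folding-crank screw press

### The job

Swing the folding red handle of the press's crank out until it stands straight up, then crank with it to press the bearing fully home in the mower spindle housing: keep on until you feel it bottom firmly on its shoulder, but do not force the crank beyond that. Then crank the ram back up about a centimetre clear of the bearing and fold the handle back flat on the crank arm, leaving the other things on the bench alone.

Things in the scene. Friction and masses are not known exactly. Their poses are not given: they have to be found in the camera images.
- crank_center (a point): Point on the upright axis of the screw press's crank, 238 mm above the bench, level with the fold pivot. The grey two-column press is fixed. Seen from above, clockwise lowers the ram; the crank stays at its height and wherever it is left. Arm: 19 mm wide, its top 15 mm below this point; the press's crown is 43 mm below. The screw, 20 mm thick, stands up to 27 mm above this point, on the axis.
- fold_pivot (a point): The pivot of the folding handle, in the clevis at the outer end of the crank arm, 95 mm from the crank's axis. The clevis (19 mm wide, 22 mm along the arm) reaches 7 mm above this point.
- grip_point (a point): Point on the centre line of the red round grip, 48 mm from the fold pivot. The grip is 24 mm thick, begins 12 mm and ends 70 mm from the pivot, and spins freely about its own length. Stowed, it lies level above the arm and points from the pivot to the crank's axis; swung out, it stands upright on the pivot. It swings in the upright plane of the arm.
- handle (a joint): Fold angle of the handle, rad: 0 = stowed flat along the arm, 1.571 = upright, against its stop. A stiff hinge: it stays where it is left and moves with about 2.5 N at grip_point.
- ram: Steel ram under the crown; origin at the centre of its round pressing face (37 mm across), on the crank's axis. It goes down 4.77 mm per rad of clockwise crank (30 mm a turn). The idle crank takes about 2.5 N at the grip, along its circle; every 10 N on the ram adds 0.5 N there. Loaded above 420 N (some 23 N at the grip) it cracks the housing.
- bearing: Ball bearing, 40 mm across, 12 mm thick, started in the housing's mouth under the ram; origin at the centre of its top face. Its shoulder lies 5 to 9 mm further down. Pressing takes some 70 N on the ram (6 N at the grip); once it bottoms, the load at the grip climbs by roughly 1.3 N per mm along its circle. It is firmly home from 150 N on the ram (some 10 N at the grip).
- housing: Aluminium mower spindle housing, flange 92 mm across with four bolt ears, held on a steel support sleeve under the ram, on the crank's axis; fixed, but its height differs from start to start. Origin at the centre of the flange's underside; its rim is 45 mm above. The shoulder in its bore cannot be seen and castings differ: the bearing's top ends flush to 3 mm below the rim.
- oil_bottle: Black flat oil bottle with red cap, 85 x 58 mm, 165 mm tall, origin under its base. Bystander.
- spray_can: Yellow spray can with black cap, 54 mm across, 155 mm tall, origin under its base. Bystander.
- grease_tub: Green grease tub with white lid, 80 mm across, 70 mm tall, origin under its base. Bystander.
- old_bearing: Worn bearing lying flat, 60 mm across, 18 mm tall, origin under its base. Bystander.

How it is judged (in metres and radians):
On the way, in this order (a step that is already met when the one before it is completed fails the run):
1. the handle is swung out upright (value of joint handle above 1.45 rad), for 0.2 s.
2. with the handle out, the bearing is pressed home and the ram bears on it firmly (z of bearing in the frame of housing below 0.0455 m and contact force between ram and bearing above 150 N and value of joint handle above 1.2 rad), for 0.15 s.
3. still with the handle out, the ram is cranked back up clear of the bearing (z of bearing in the frame of housing below 0.0455 m and z of ram in the frame of bearing above 0.006 m and value of joint handle above 1.2 rad), for 0.1 s.
At the end, for the whole second after the job is handed in: After having been pressed firmly on its shoulder, the bearing's top is no more than 0.5 mm above the housing's rim, the ram stands still more than 6 mm above the bearing, the handle is folded flat on the arm (within 0.15 rad), and the robot has let go (z of bearing in the frame of housing below 0.0455 m and z of ram in the frame of bearing above 0.006 m and value of joint handle below 0.15 rad and linear speed of ram below 0.002 m/s); the robot touches nothing.
It fails at once if the ram is loaded beyond 420 N on the bearing (contact force between ram and bearing above 420 N).
It fails at once if a bystander is moved by more than 25 mm or tipped (distance of any of oil_bottle, spray_can, grease_tub, old_bearing from where it was at the start of the episode above 0.025 m or angle between any of oil_bottle, spray_can, grease_tub, old_bearing's own z axis and vertical above 0.35 rad).
It also fails if it takes over 64 s, if anything falls off the work surface, if the arm or the gripper's body presses on something with over 40 N, if the wrist force passes 120 N, or if a joint passes its speed limit or range.

### The arm

A 6-joint arm with a two-finger parallel gripper is mounted at the origin on the work surface. World frame = base frame: x ahead of the robot, y to its left, z up, the work surface at z = 0. Lengths are in mm, angles in rad, forces in N, time in s.
With the tool pointing down it reaches from about 325 to 900 mm from the base axis. Payload 3.5 kg.
Tool frame: the origin (TCP) lies at the very end of the fingers, on their centre line; the grasp point (between the pads) lies 19 mm behind it; z points along the fingers, y is the direction in which the jaws open and shut (so a half turn about z gives the same grasp; the last joint's range is limited). The gripper opens to 85 mm and grips with 20 to 120 N. Pads are 22 mm wide; open, the fingers measure 114 mm over their backs; the gripper's body (76 mm by 85 mm) begins 54 mm behind the grasp point. The pads swing forward as they close: fully open they stand 13 mm farther back than shut.
Start: joints at [1.042, 0.276, -0.026, 1.268, 0, 1.467], TCP at [258.162, 569.187, 231.313] pointing down, gripper open.
Joint ranges: [-3.12, 3.12], [-0.85, 1.88], [-1.08, 1.24], [-1.95, 2.15], [-1.57, 1.53], [-3.14, 3.14]. Speed limits (rad/s): [2.57, 2.57, 3.14, 3.14, 3.14, 3.14].

### API

Orientations are given as [roll, pitch, yaw] about the fixed x, y, z axes, in that order (R = Rz(yaw) Ry(pitch) Rx(roll)).
In Python, from cell import robot, eyes gives the robot as it stands.
- The arm moves only by the tool step_arm, never from a script. Its arguments are lists of equal length, an entry for each row: "xyz": the shift along the tool's x, y, z in cm, a list of three; "roll": the turn about the tool's z in rad. In form: {"xyz": [[dx, dy, dz], ...], "roll": [roll, ...]}. A call has 1 to 20 rows; each row shifts and turns the pose as measured when the row begins, along the tool's axes as they then stand; what a row does not reach is not made up. A row lasts 1/12 s, in which the tool goes at most 41.7 mm and 7.16 degrees, less where a joint would pass 70% of its speed; a pose out of reach is approached as far as the arm can. A call is refused whole if a number of a shift passes 4.17 or a number of a turn 0.125, either way. A call with a gripper value outside its range is refused whole. "gripper" is the opening, from 0 (shut) to 1 (fully open), set as the call begins (left out, the last holds). The fingers move at their own pace and stop on an object; "grip_force" is the grip in N (left out, the last holds). Time passes only in rows, so rows that do not move let the fingers close. It gives the time, the measured TCP pose, the force and the opening at its end, in the units of the state.
- robot.get_obs(): the state, without advancing time (a new reading comes with each control period).
- eyes.grab_frame(name): name is "scene" or "top" or "wrist"; returns a dict with "img" (400x640x3 uint8, red, green, blue), "z_map" (400x640 float32, mm along the optical axis (not along the pixel's ray), 0 where there is no reading), "intrinsics" (3x3 intrinsics, pixels), "position" and "rotation" of the camera in the world. Camera axes: x right, y down, z forward; pixel columns grow to the right and rows downward; lengths in mm; the calibration is good to about 2 mm. A picture is of the moment at which its call begins.
- robot.sign_off(): hands the job in, once; it reports no verdict.
The state is a dict: "t": time; "q": joint angles; "joint_vel": joint speeds; "joint_efforts": joint torques, N m; "eef_pos": TCP position; "tcp_rot": TCP orientation; "force": force on the tool from outside, world axes, zero at the start; "ft_torque": the same for the moment, N m; "finger_gap": finger opening in mm.
Only numpy, scipy, OpenCV 4.12 (cv2) and the standard library are available. Lean on these libraries where they do the work, as an engineer would, in place of code of your own. Each camera call takes 0.05 s, during which the arm holds its last target.

## Working session

There is one attempt and no reset: what is moved stays moved. The work goes in short steps, Python scripts to look and compute and a tool call to move; the robot and the scene stay as the last step left them, time stands still between calls to the robot, and variables do not carry over. Pictures are saved under pics/ and viewed, and the job is handed in when it is done.

Besides the shell and the picture viewer there is one more tool, called after ">>>" by a JSON object that holds its "method" and its "body", one argument or row to a line. step_arm: Moves the arm, as the interface text tells. Its arguments: {"type":"object","properties":{"xyz":{"type":"array","items":{"type":"array","items":{"type":"number"}}},"roll":{"type":"array","items":{"type":"number"}},"gripper":{"type":"number"},"grip_force":{"type":"number"}},"required":["xyz","roll"]}

```bash
ls; mkdir -p pics; python3 - <<'E'
from cell import robot, eyes
import cv2
o=robot.get_obs(); print(o)
for n in ["scene","top","wrist"]:
    f=eyes.grab_frame(n); cv2.imwrite(f"pics/{n}0.png",f["img"][:,:,::-1]); print(n,f["intrinsics"].tolist(),f["position"],f["rotation"])
E
```

```text
pics
{'t': 0.0, 'q': array([ 1.04157863e+00,  2.77135551e-01, -2.79548557e-02,  1.26800982e+00,
        3.00181854e-05,  1.46739212e+00]), 'joint_vel': array([-0.00238781, -0.00032806,  0.00070492,  0.00105615, -0.00048186,
        0.00176808]), 'joint_efforts': array([-3.21566013e-04, -4.45511878e+01,  2.95199186e+01,  1.64527452e-02,
       -7.87945555e-05,  5.05388158e-06]), 'eef_pos': array([257.75172488, 568.47767041, 230.12329143]), 'tcp_rot': array([-3.13930416e+00, -2.67665902e-04,  2.71577882e+00]), 'force': array([-0.2177682 , -0.31132224,  0.30153548]), 'ft_torque': array([-0.01922081, -0.02519781, -0.00766402]), 'finger_gap': 85.43206223801347}
scene [[387.80056429028474, 0.0, 317.682554021933], [0.0, 387.80056429028474, 203.10730944845525], [0.0, 0.0, 1.0]] [1294.98458248  336.08964196  772.327743  ] [-2.21969937 -0.0236262   2.01489089]
top [[437.9826274032532, 0.0, 317.06117468749267], [0.0, 437.9826274032532, 202.03617534750498], [0.0, 0.0, 1.0]] [ 259.91599171   -9.00765438 1531.71251106] [-2.94820393 -0.00932717 -1.54368579]
wrist [[294.95894243958753, 0.0, 318.3257379740558], [0.0, 294.95894243958753, 202.21468020327276], [0.0, 0.0, 1.0]] [194.04630927 598.4439366  373.79371349] [2.85980679 0.00420894 1.14457265]
```

View pics/scene0.png

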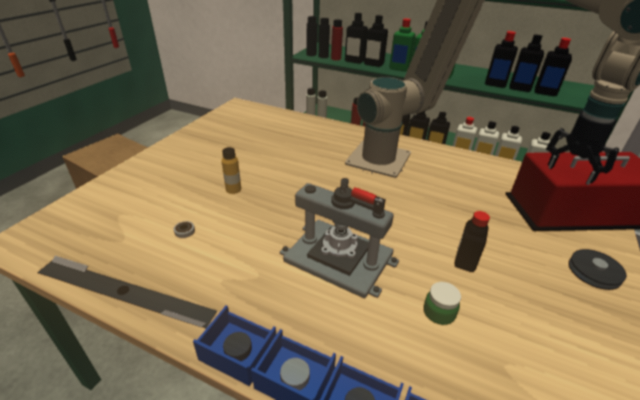

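View pics/top0.png

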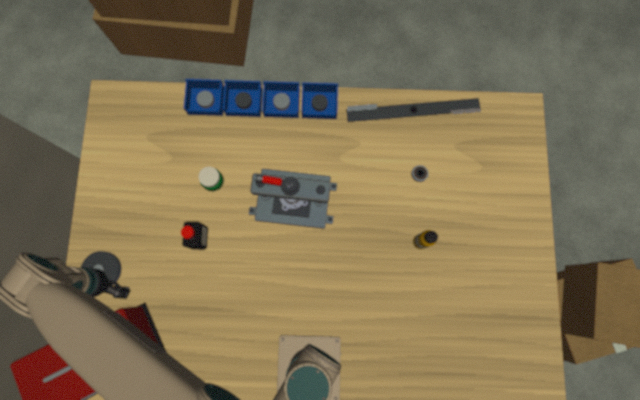

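View pics/wrist0.png

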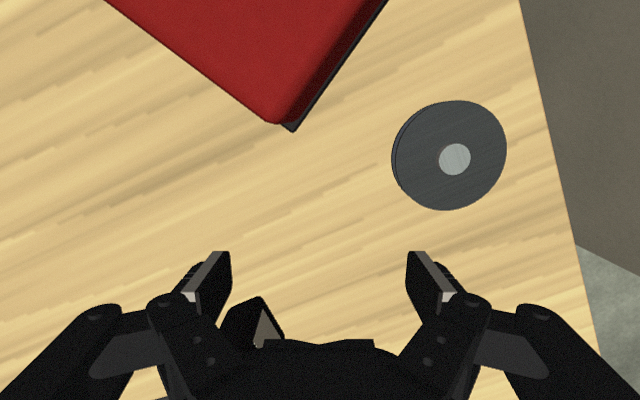

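Scene shows the press at about (343,230), with the red grip at (365,195). In the top view the grip is at (271,181) and the screw at (290,185). The tub is at (210,178) and the oil bottle at (194,234). Next I'll measure these.

```bash
cat > h.py <<'E'
import numpy as np, cv2
from scipy.spatial.transform import Rotation as R
from cell import robot, eyes
def Rm(r):
    r=np.asarray(r); return r if r.shape==(3,3) else R.from_euler('xyz',r).as_matrix()
def ray(f,u,v):
    d=Rm(f["rotation"])@np.linalg.inv(f["intrinsics"])@np.array([u,v,1.]); return np.array(f["position"]),d
def onz(f,u,v,z):
    p,d=ray(f,u,v); return p+d*(z-p[2])/d[2]
def pt(f,u,v):
    p,d=ray(f,u,v); return p+d*f["z_map"][int(v),int(u)]
def cloud(f):
    h,w=f["z_map"].shape; U,V=np.meshgrid(np.arange(w),np.arange(h))
    d=np.stack([U,V,np.ones_like(U)],-1)@np.linalg.inv(f["intrinsics"]).T@Rm(f["rotation"]).T
    return np.array(f["position"])+d*f["z_map"][...,None]
def red(f):
    a=f["img"].astype(int); return (a[...,0]>110)&(a[...,1]<70)&(a[...,2]<70)
def proj(f,P):
    c=Rm(f["rotation"]).T@(np.asarray(P,float)-f["position"]); k=f["intrinsics"]@c; return k[:2]/k[2]
E
python3 - <<'E'
from h import *
for n,win in [("top",(240,340,160,240)),("scene",(280,410,170,300))]:
    f=eyes.grab_frame(n); c=cloud(f); m=red(f); x0,x1,y0,y1=win
    w=np.zeros_like(m); w[y0:y1,x0:x1]=1; m&=w
    v,u=np.nonzero(m); print(n,len(u),u.min(),u.max(),v.min(),v.max())
    P=c[m]; print("red cloud median",np.median(P,0), "z pct",np.percentile(P[:,2],[5,50,95]))
    r=cv2.minAreaRect(np.stack([u,v],1).astype(np.float32)); print(r, onz(f,*r[0],238), [onz(f,*p,238).round(1)[:2].tolist() for p in cv2.boxPoints(r)])
    s=f["img"][y0:y1,x0:x1]; cv2.imwrite(f"pics/{n}_c.png",cv2.resize(s,None,fx=6,fy=6,interpolation=cv2.INTER_CUBIC)[:,:,::-1][:600,:800])
    # screw top points z>255
    k=w.astype(bool)&(c[...,2]>252); Q=c[k]; print("high",len(Q),Q.mean(0) if len(Q) else None, Q[:,2].max() if len(Q) else None)
    k=w.astype(bool)&(c[...,2]>150); Q=c[k]; print("z>150 extents",Q.min(0),Q.max(0))
E
```

```text
top 146 262 281 175 184
red cloud median [575.64926764 125.09414566 248.01774356] z pct [208.5184872  248.01774356 252.84555357]
((271.4615478515625, 179.69229125976562), (19.611614227294922, 7.8446455001831055), 11.309932708740234) [578.6398398  126.12403597 238.        ] [[571.7, 157.3], [595.9, 153.9], [585.6, 94.9], [561.5, 98.5]]
high 84 [440.38836628  43.96338359 789.03267864] 1531.7125110579798
z>150 extents [259.91599171 -54.03146582 156.28815621] [ 611.51533618  195.91952895 1531.71251106]
scene 145 352 375 189 200
red cloud median [584.51696853 130.42039616 247.26278702] z pct [242.2117872  247.26278702 250.92149945]
((363.2534484863281, 194.1575469970703), (23.993436813354492, 6.437263011932373), 20.556047439575195) [572.31651612 125.53861802 238.        ] [[581.3, 97.7], [555.3, 93.3], [563.4, 153.2], [588.5, 156.2]]
high 134 [993.38649552 227.41094789 557.9670602 ] 772.3277429955117
z>150 extents [530.33267273 -48.79481946 150.70013038] [1294.98458248  336.08964196  772.327743  ]
```

View pics/top_c.png

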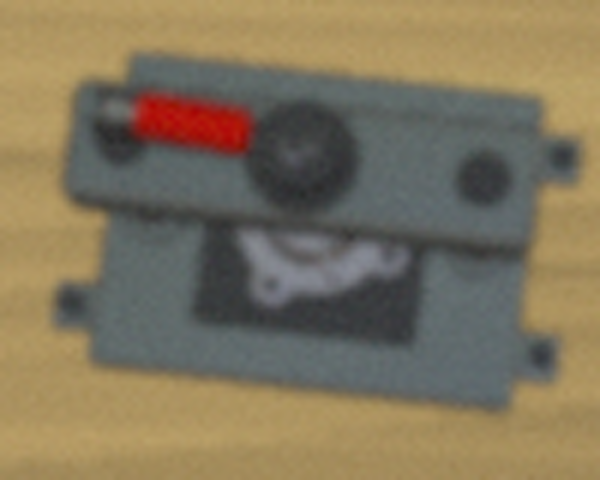

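View pics/scene_c.png

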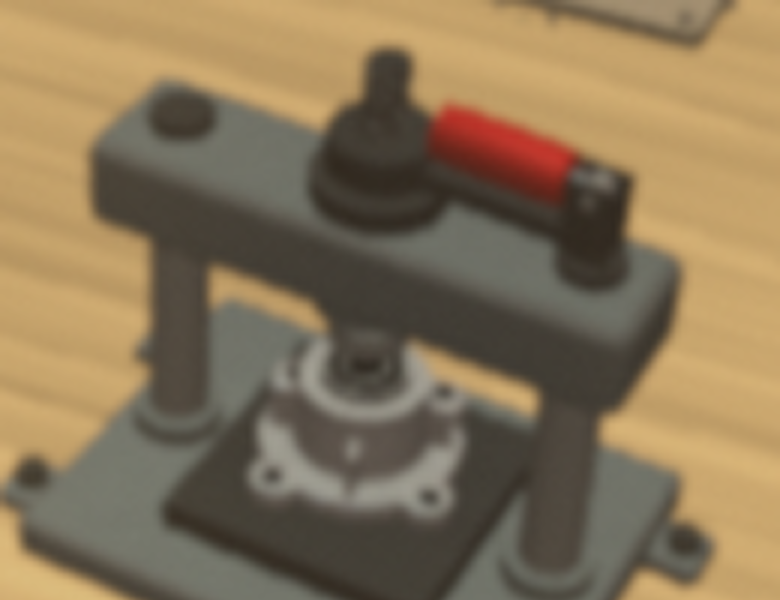

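>>> {"method": "step_arm", "body": {
  "xyz": [
    [0,0,-0.7],
    [0,0,-0.7],
    [0,0,-0.7],
    [0,0,-0.7],
    [0,0,-0.7],
    [0,0,-0.7],
    [0,0,-0.7],
    [0,0,-0.7],
    [0,0,-0.7],
    [0,0,-0.7],
    [0,0,0]
  ],
  "roll": [0.12,0.12,0.12,0.12,0.12,0.12,0.12,0.12,0.12,0.12,0.1],
  "gripper": 1,
  "grip_force": 25
}}

```text
t: 1.17
eef_pos: [256.8, 566.9, 300.2]
tcp_rot: [-3.139, 0.008, 1.362]
force: [-0.4, 0.1, 0.1]
finger_gap: 85.7
```

>>> {"method": "step_arm", "body": {
  "xyz": [
    [-2.6,2.87,0],
    [-2.6,2.87,0],
    [-2.6,2.87,0],
    [-2.6,2.87,0],
    [-2.6,2.87,0],
    [-2.6,2.87,0],
    [-2.6,2.87,0],
    [-2.6,2.87,0],
    [-2.6,2.87,0],
    [-2.6,2.87,0],
    [-2.6,2.87,0],
    [-2.6,2.87,0],
    [-2.6,2.87,0],
    [-2.6,2.87,0],
    [0,0,0],
    [0,0,0]
  ],
  "roll": [0,0,0,0,0,0,0,0,0,0,0,0,0,0,0,0]
}}

```text
t: 2.5
eef_pos: [587.5, 108.5, 299.3]
tcp_rot: [-3.141, 0.004, 1.363]
force: [-1.2, -0.5, -0.4]
finger_gap: 85.3
```

```bash
python3 - <<'E'
from h import *
for n in ["wrist","scene","top"]:
    f=eyes.grab_frame(n); cv2.imwrite(f"pics/{n}1.png",f["img"][:,:,::-1])
    m=red(f); 
    if n=="wrist":
        np.save("w1.npy",f,allow_pickle=True)
        print(robot.get_obs()["eef_pos"],robot.get_obs()["tcp_rot"])
        c=cloud(f); v,u=np.nonzero(m); r=cv2.minAreaRect(np.stack([u,v],1).astype(np.float32)); print(r, cv2.boxPoints(r).tolist())
        print(np.percentile(c[m],[2,50,98],axis=0)); print(onz(f,*r[0],238))
E
```

```text
[587.61950331 108.57172487 299.17998005] [3.14127535 0.00527641 1.36383333]
((298.00689697265625, 197.082763671875), (82.87938690185547, 34.048648834228516), 85.2363510131836) [[277.6000061035156, 157.1999969482422], [311.5310363769531, 154.37242126464844], [318.4137878417969, 236.9655303955078], [284.4827575683594, 239.79310607910156]]
[[565.37883247 100.69639669 242.89872434]
 [578.38305742 129.47060491 249.63997122]
 [590.74208933 155.90411007 251.98838588]]
[576.53459209 126.07809574 238.        ]
```

View pics/wrist1.png

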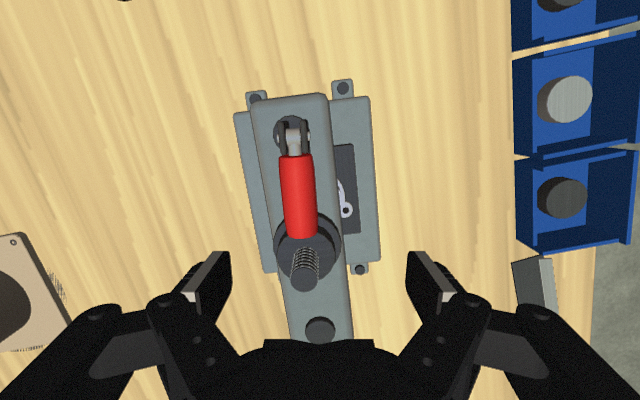

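```bash
cat >> h.py <<'E'
def gripfit(f):
    m=red(f); m=cv2.morphologyEx(m.astype(np.uint8),cv2.MORPH_OPEN,np.ones((3,3)))>0
    v,u=np.nonzero(m); v0,v1=v.min(),v.max()
    A=[];
    for r in range(v0+3,v1-2):
        k=u[v==r]; A.append(onz(f,(k.min()+k.max())/2,r,238)[:2])  # silhouette mid-line on axis plane
    A=np.array(A); c=A.mean(0); d=np.linalg.svd(A-c)[2][0]
    if d[1]>0: d=-d
    s=(A-c)@d
    return c,d,s.min(),s.max(),v0,v1
E
python3 - <<'E'
from h import *
f=np.load("w1.npy",allow_pickle=True).item()
c,d,a,b,v0,v1=gripfit(f); print(c,d,a,b,np.degrees(np.arctan2(d[1],d[0])))
# far end (pivot side, top row): silhouette at z? ; report ends
print("end rows",v0,v1)
u0=294.6;print(onz(f,294.6,v0,238),onz(f,294.6,v0,250),onz(f,301.4,v1,226),onz(f,301.4,v1,238))
# screw top pixel
print("screw",pt(f,304,283), onz(f,304,281,265))
# dark blob near 304,281
C=cloud(f); k=(C[...,2]>258)&(C[...,2]<275); k[250:]&=True
v,u=np.nonzero(k); s=(u>285)&(u<325)&(v>250)&(v<300); print("screwtop",s.sum(),C[v[s],u[s]].mean(0), C[v[s],u[s]].min(0),C[v[s],u[s]].max(0))
E
```

```text
[576.59657092 125.7498887 ] [-0.1409853  -0.99001169] -27.763437802182867 29.151507198267716 -98.10486548919907
end rows 156 238
[580.88180258 155.28833318 238.        ] [582.17265976 156.66415278 250.        ] [570.01202981  89.54921065 226.        ] [571.83370206  94.49171911 238.        ]
screw [570.02109271  71.98540124 263.67389113] [570.60564783  74.28868468 265.        ]
screwtop 622 [570.45311428  75.15584803 262.61740083] [560.79320322  64.51462387 258.00318844] [580.16884773  84.19795572 264.53288227]
```

>>> {"method": "step_arm", "body": {
  "xyz": [
    [0.5,-0.6,-0.0],
    [0.5,-0.6,1.0],
    [0,0,1.4],
    [0,0,1.4],
    [0,0,1.2],
    [0,0,0],
    [0,0,0]
  ],
  "roll": [-0.069,0,0,0,0,0,0]
}}

```text
t: 3.23
eef_pos: [569.8, 133.6, 250.5]
tcp_rot: [3.141, 0.002, 1.456]
force: [0.6, 0.0, 0.9]
finger_gap: 85.2
```

```bash
python3 - <<'E'
from h import *
f=eyes.grab_frame("wrist"); cv2.imwrite(f"pics/w2.png",f["img"][:,:,::-1])
o=robot.get_obs(); print(o["eef_pos"],o["tcp_rot"],o["force"]); c,d,a,b,*_=gripfit(f); print(c,d,a,b)
y=o["tcp_rot"][2]; g=np.array([576.4,120.5]); e=g-o["eef_pos"][:2]
print("dx,dy",e@[np.cos(y),np.sin(y)],e@[np.sin(y),-np.cos(y)])
n=np.array([np.sin(y),-np.cos(y)]); print("line offset in tool y", (c-o["eef_pos"][:2])@n)
E
```

```text
[569.62597714 133.62519589 250.41160761] [3.14108330e+00 1.69262598e-03 1.45557224e+00] [-0.68603735  0.33519901  0.25006143]
[576.93257165 123.60826268] [-0.13342632 -0.99105874] -29.078138224295355 31.009386289311212
dx,dy -12.259358719068263 8.238099090011305
line offset in tool y 8.409784529041973
```

View pics/w2.png

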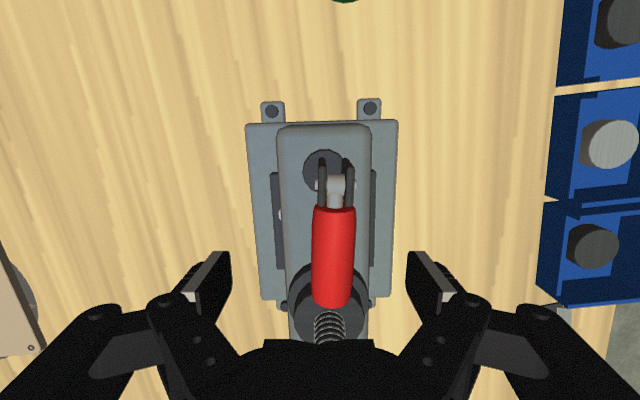

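>>> {"method": "step_arm", "body": {
  "xyz": [
    [-0.6,0.4,0]
  ],
  "roll": [0.02]
}}

```text
t: 3.37
eef_pos: [572.4, 128.5, 251.2]
tcp_rot: [3.141, 0.001, 1.437]
force: [0.5, 0.3, 0.6]
finger_gap: 85.5
```

>>> {"method": "step_arm", "body": {
  "xyz": [
    [0,0,0]
  ],
  "roll": [0]
}}

```text
t: 3.45
eef_pos: [573.1, 128.2, 252.1]
tcp_rot: [3.139, 0.001, 1.436]
force: [0.2, -0.7, -0.2]
finger_gap: 85.3
```

>>> {"method": "step_arm", "body": {
  "xyz": [
    [0,0,0]
  ],
  "roll": [0]
}}

```text
t: 3.53
eef_pos: [573.7, 128.1, 252.9]
tcp_rot: [3.138, 0.001, 1.436]
force: [-0.1, -1.2, -0.2]
finger_gap: 85.4
```

>>> {"method": "step_arm", "body": {
  "xyz": [
    [-0.5,0.3,0.5],
    [0,0,0.7],
    [0,0,0.7],
    [0,0,0.4]
  ],
  "roll": [0,0,0,0]
}}

```text
t: 3.87
eef_pos: [578.8, 121.6, 231.1]
tcp_rot: [3.132, -0.0, 1.435]
force: [-0.4, -0.2, 0.1]
finger_gap: 85.2
```

>>> {"method": "step_arm", "body": {
  "xyz": [
    [-0.1,-0.3,0.5],
    [0,-0.1,0.5]
  ],
  "roll": [0,0]
}}

```text
t: 4.03
eef_pos: [574.4, 120.7, 219.3]
tcp_rot: [3.133, -0.0, 1.434]
force: [-0.0, 0.1, 0.7]
finger_gap: 85.7
```

>>> {"method": "step_arm", "body": {
  "xyz": [
    [0,0.1,-0.15],
    [0,0,0],
    [0,0,0],
    [0,0,0],
    [0,0,0],
    [0,0,0]
  ],
  "roll": [0,0,0,0,0,0],
  "gripper": 0.15,
  "grip_force": 30
}}

```text
t: 4.53
eef_pos: [575.3, 120.3, 219.1]
tcp_rot: [3.133, 0.001, 1.434]
force: [1.7, 0.1, -2.2]
finger_gap: 23.1
```

>>> {"method": "step_arm", "body": {
  "xyz": [
    [0.04,0,-0.63],
    [0.12,0,-0.62],
    [0.2,0,-0.59],
    [0.28,0,-0.56]
  ],
  "roll": [0,0,0,0]
}}

```text
t: 4.87
eef_pos: [575.7, 125.1, 239.9]
tcp_rot: [3.136, 0.006, 1.434]
force: [4.1, -2.2, -8.5]
finger_gap: 22.8
```

>>> {"method": "step_arm", "body": {
  "xyz": [
    [0.32,0,-0.6],
    [0.4,0,-0.55],
    [0.46,0,-0.48],
    [0.52,0,-0.42]
  ],
  "roll": [0,0,0,0]
}}

```text
t: 5.2
eef_pos: [577.6, 140.9, 260.2]
tcp_rot: [3.138, 0.013, 1.432]
force: [5.0, -3.8, -10.1]
finger_gap: 23.3
```

>>> {"method": "step_arm", "body": {
  "xyz": [
    [0.62,0,-0.35],
    [0.68,0,-0.27],
    [0.7,0,-0.17],
    [0.72,0,-0.07]
  ],
  "roll": [0,0,0,0]
}}

```text
t: 5.53
eef_pos: [580.6, 163.0, 270.1]
tcp_rot: [3.138, 0.031, 1.428]
force: [1.3, -7.3, -4.7]
finger_gap: 22.6
```

>>> {"method": "step_arm", "body": {
  "xyz": [
    [0.5,0,0],
    [0.4,0,0.05]
  ],
  "roll": [0,0]
}}

```text
t: 5.7
eef_pos: [581.2, 168.9, 270.9]
tcp_rot: [3.138, 0.041, 1.426]
force: [2.5, -7.9, -4.8]
finger_gap: 23.1
```

```bash
python3 - <<'E'
from h import *
for n,(x0,x1,y0,y1) in {"scene":(280,440,120,300),"wrist":(0,640,0,400)}.items():
    f=eyes.grab_frame(n); s=f["img"][y0:y1,x0:x1]
    if n=="scene": s=cv2.resize(s,None,fx=3.3,fy=3.3,interpolation=cv2.INTER_CUBIC)
    cv2.imwrite(f"pics/{n}3.png",s[:,:,::-1])
o=robot.get_obs(); print(o["eef_pos"],o["tcp_rot"],o["force"])
E
```

```text
[581.19766742 169.29519787 270.87048868] [3.13775968 0.04039292 1.42678801] [ 3.24970405 -4.91410386 -5.02241687]
```

View pics/scene3.png

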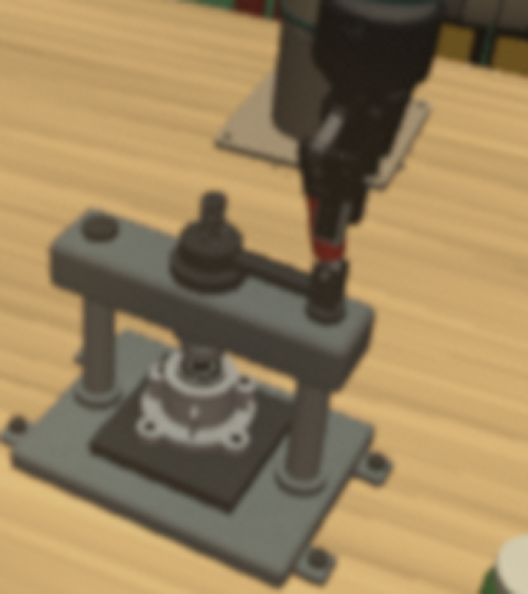

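View pics/wrist3.png

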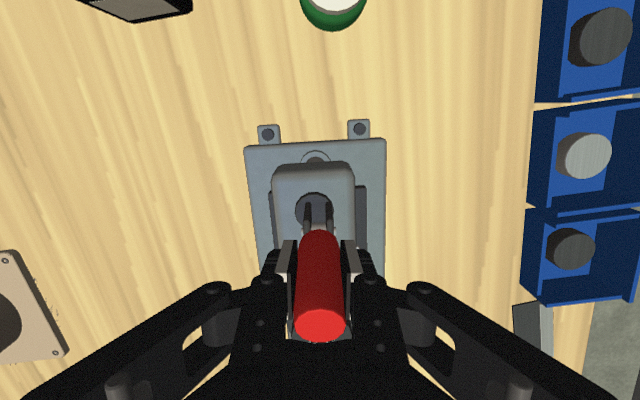

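>>> {"method": "step_arm", "body": {
  "xyz": [
    [0.4,0,0],
    [0.2,0,0]
  ],
  "roll": [0,0]
}}

```text
t: 5.97
eef_pos: [580.7, 171.6, 271.1]
tcp_rot: [3.139, 0.051, 1.425]
force: [3.8, -7.0, -8.5]
finger_gap: 22.6
```

```bash
python3 - <<'E'
from h import *
f=eyes.grab_frame("wrist"); m=red(f); C=cloud(f); P=C[m]; P=P[(P[:,2]>245)&(P[:,2]<320)]
# top disc
T=P[P[:,2]>304]; print(len(P),"top disc",len(T),T.mean(0),T.min(0),T.max(0))
for z in range(255,305,10):
    q=P[abs(P[:,2]-z)<5]; 
    if len(q)>5: print(z,len(q),q.mean(0),q[:,1].max())
o=robot.get_obs(); print(o["eef_pos"],o["tcp_rot"],o["force"])
E
```

```text
1661 top disc 1613 [578.98096297 159.15686158 308.11369753] [568.35984971 145.82850166 304.12562849] [590.50261867 169.46400282 310.83690343]
[580.58719142 171.62624198 271.0820005 ] [3.13943673 0.05119594 1.42474285] [ 2.06027011 -6.46131138 -6.91331409]
```

```bash
python3 - <<'E'
from h import *
f=eyes.grab_frame("wrist"); a=f["img"].astype(int); m=(a[...,0]>60)&(a[...,1]<40)&(a[...,2]<45); C=cloud(f)
m[:225]=0; m[:, :280]=0; m[:,360:]=0
for r in range(230,345,8):
    u=np.nonzero(m[r])[0]
    if len(u): q=C[r,u[len(u)//2-2:len(u)//2+3]]; print(r,u.min(),u.max(),np.median(q,0).round(1), f["z_map"][r,320])
print(f["position"],f["rotation"])
E
```

```text
238 303 333 [581.6 177.1 262. ] 164.5732
246 300 337 [581.9 175.6 269. ] 158.42104
254 298 339 [581.7 174.6 276.1] 151.75153
262 298 339 [581.5 173.7 282. ] 146.39755
270 297 340 [581.4 172.9 288.1] 141.65573
278 297 340 [581.2 171.9 293.4] 136.45624
286 296 341 [581.1 171.  298.4] 132.24538
294 295 342 [580.9 169.8 302.6] 128.68346
302 295 343 [580.7 168.9 306.5] 124.21843
310 293 343 [575.4 167.  308.8] 122.48117
318 294 344 [570.6 162.5 308. ] 123.961555
326 294 294 [567.8 156.9 305.3] 127.30859
342 328 328 [574.9  82.4 240.8] 131.39687
[592.20731279 249.23179334 410.79409353] [ 2.80592700e+00 -1.02577786e-03 -1.46361780e-01]
```

```bash
python3 - <<'E'
from h import *
f=eyes.grab_frame("wrist"); o=robot.get_obs(); Rt=R.from_euler('xyz',o["tcp_rot"]).as_matrix(); p=o["eef_pos"]
s=f["img"].copy()
for k,(dx,dy,dz) in enumerate([(0,0,0),(0,0,-19),(11,0,-19),(-11,0,-19),(11,0,0),(-11,0,0)]):
    q=p+Rt@np.array([dx,dy,dz]); u=proj(f,q); print((dx,dy,dz),q.round(1),u.round(1)); cv2.circle(s,tuple(int(t) for t in u),2,[(0,255,0),(255,255,0),(0,255,255)][k%3],-1)
cv2.imwrite("pics/w5.png",cv2.resize(s[180:380,220:420],None,fx=3,fy=3)[:,:,::-1]); print(o["force"],o["t"])
f=eyes.grab_frame("scene"); cv2.imwrite("pics/s5.png",cv2.resize(f["img"][150:230,330:430],None,fx=6,fy=6,interpolation=cv2.INTER_CUBIC)[:,:,::-1])
E
```

```text
(0, 0, 0) [580.6 171.6 271.1] [317.7 254.7]
(0, 0, -19) [580.7 172.6 290.1] [317.6 272.8]
(11, 0, -19) [582.3 183.5 289.5] [317.6 251.6]
(-11, 0, -19) [579.1 161.7 290.6] [317.6 293.1]
(11, 0, 0) [582.2 182.5 270.5] [317.7 235.6]
(-11, 0, 0) [579.  160.8 271.6] [317.7 273. ]
[ 2.25739258 -5.30270115 -7.09199385] 6.1167
```

View pics/w5.png

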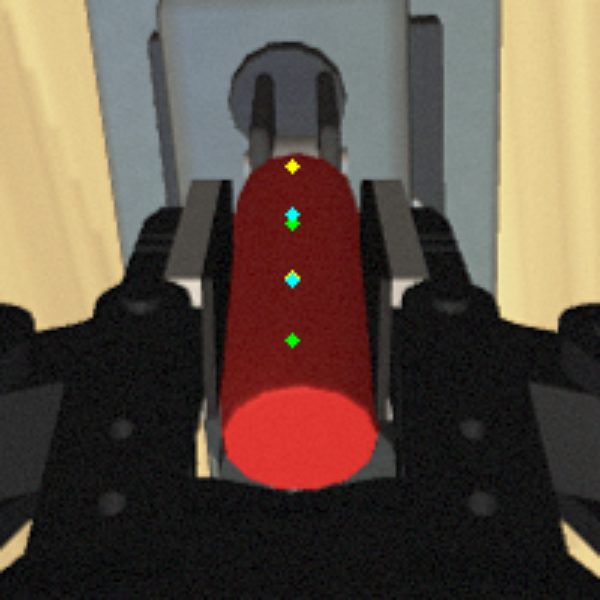

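View pics/s5.png

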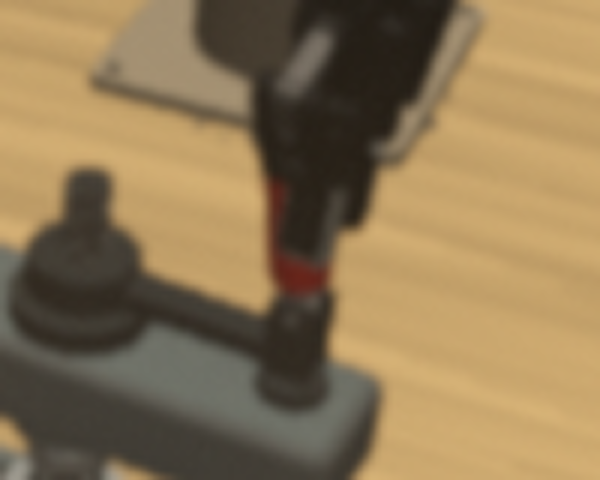

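>>> {"method": "step_arm", "body": {
  "xyz": [
    [0,0,0],
    [0,0,0],
    [0,0,0]
  ],
  "roll": [0,0,0],
  "gripper": 0.5
}}

```text
t: 6.42
eef_pos: [579.3, 173.7, 275.3]
tcp_rot: [3.141, 0.046, 1.425]
force: [0.6, 1.1, -0.3]
finger_gap: 42.9
```

>>> {"method": "step_arm", "body": {
  "xyz": [
    [-0.6,0,0],
    [-0.6,0,0]
  ],
  "roll": [0,0]
}}

```text
t: 6.58
eef_pos: [577.8, 163.6, 278.6]
tcp_rot: [3.138, 0.043, 1.427]
force: [0.3, 0.1, -0.4]
finger_gap: 42.6
```

>>> {"method": "step_arm", "body": {
  "xyz": [
    [-0.35,0.3,0.7],
    [0,0,0.3]
  ],
  "roll": [0,0]
}}

```text
t: 6.75
eef_pos: [581.0, 158.4, 270.8]
tcp_rot: [3.135, 0.041, 1.427]
force: [-0.5, -0.3, -0.5]
finger_gap: 42.7
```

>>> {"method": "step_arm", "body": {
  "xyz": [
    [0,0,0.05],
    [0,0,0.05],
    [0,0,0.05],
    [0,0,0]
  ],
  "roll": [0,0,0,0],
  "gripper": 0.1,
  "grip_force": 55
}}

```text
t: 7.08
eef_pos: [580.5, 157.8, 269.6]
tcp_rot: [3.136, 0.04, 1.426]
force: [0.1, 0.2, -0.8]
finger_gap: 22.7
```

Regripped; now push outward (about 10 mm).

>>> {"method": "step_arm", "body": {
  "xyz": [
    [0.4,0,0],
    [0.4,0,0],
    [0.4,0,0],
    [0.3,0,0]
  ],
  "roll": [0,0,0,0]
}}

```text
t: 7.42
eef_pos: [580.6, 159.3, 269.9]
tcp_rot: [3.134, 0.076, 1.42]
force: [-1.9, -6.5, 3.7]
finger_gap: 23.0
```

```bash
cat >> h.py <<'E'
def lean(f,show=True):
    a=f["img"].astype(int); m=(a[...,0]>60)&(a[...,1]<40)&(a[...,2]<45); C=cloud(f); o=robot.get_obs()
    m[:225]=0; m[:, :280]=0; m[:,360:]=0; Q=[]
    for r in range(225,345,2):
        u=np.nonzero(m[r])[0]
        if len(u)>20:
            q=np.median(C[r,u[len(u)//2-2:len(u)//2+3]],0)
            if 252<q[2]<300: Q.append(q)
    Q=np.array(Q); k=np.polyfit(Q[:,2],Q[:,1],1); kx=np.polyfit(Q[:,2],Q[:,0],1)
    print("t",o["t"],"tcp",o["eef_pos"].round(1),o["tcp_rot"].round(3),"F",o["force"].round(1),"gap",round(o["finger_gap"],1))
    print("slope y,x",k[0].round(3),kx[0].round(3),"axis y at z286:",(np.polyval(k,286)-12).round(1),"x",np.polyval(kx,286).round(1),"n",len(Q))
E
python3 -c "
from h import *
lean(eyes.grab_frame('wrist'))"
```

```text
t 7.4667 tcp [580.6 159.5 269.9] [3.134 0.076 1.42 ] F [-1.3 -7.8  5.4] gap 22.7
slope y,x -0.128 -0.008 axis y at z286: 162.6 x 583.3 n 20
```

>>> {"method": "step_arm", "body": {
  "xyz": [
    [0,0,0],
    [0,0,0],
    [0,0,0],
    [0,0,0],
    [0,0,0],
    [0,0,0],
    [0,0,0],
    [0,0,0],
    [0,0,0],
    [0,0,0],
    [0,0,0],
    [0,0,0],
    [0,0,0],
    [0,0,0],
    [0,0,0]
  ],
  "roll": [0,0,0,-0.12,-0.12,-0.12,-0.12,-0.12,-0.12,-0.12,-0.12,-0.12,-0.12,-0.12,-0.12],
  "gripper": 0.8
}}

```text
t: 8.72
eef_pos: [580.9, 166.0, 264.5]
tcp_rot: [-3.075, 0.008, 2.919]
force: [0.5, 0.0, -0.2]
finger_gap: 68.0
```

```bash
python3 - <<'E'
from h import *
f=eyes.grab_frame("wrist"); cv2.imwrite("pics/w6.png",f["img"][:,:,::-1])
o=robot.get_obs(); print(o["eef_pos"],o["tcp_rot"],o["force"],o["finger_gap"])
E
```

```text
[580.83280823 166.02751948 264.41829668] [-3.0746285   0.0076303   2.92249861] [ 0.05165022 -0.58086498  0.0703021 ] 68.27681130936773
```

View pics/w6.png

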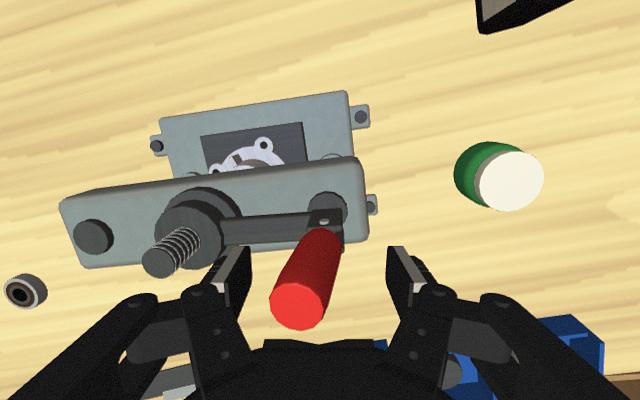

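>>> {"method": "step_arm", "body": {
  "xyz": [
    [0,0,-0.3],
    [0,0,-0.3],
    [0,0,0],
    [0,0,0]
  ],
  "roll": [-0.06,0,0,0],
  "gripper": 0.36
}}

```text
t: 9.1
eef_pos: [580.7, 166.6, 270.0]
tcp_rot: [-3.073, 0.004, 2.975]
force: [-0.2, -2.6, 0.1]
finger_gap: 31.2
```

>>> {"method": "step_arm", "body": {
  "xyz": [
    [0,0.4,0],
    [0,0.4,0],
    [0,0.4,0]
  ],
  "roll": [0,0,0]
}}

```text
t: 9.35
eef_pos: [581.8, 171.2, 270.0]
tcp_rot: [-3.055, 0.006, 2.967]
force: [-3.4, -14.3, 3.6]
finger_gap: 30.9
```

>>> {"method": "step_arm", "body": {
  "xyz": [
    [0,0.4,0],
    [0,0.3,0]
  ],
  "roll": [0,0]
}}

```text
t: 9.52
eef_pos: [581.6, 170.0, 269.8]
tcp_rot: [-3.034, 0.007, 2.961]
force: [-1.8, -9.6, 2.7]
finger_gap: 30.7
```

```bash
python3 - <<'E'
from h import *
f=eyes.grab_frame("wrist"); cv2.imwrite("pics/w7.png",f["img"][:,:,::-1])
o=robot.get_obs(); print(o["eef_pos"],o["tcp_rot"],o["force"],o["finger_gap"])
a=f["img"].astype(int); m=(a[...,0]>60)&(a[...,1]<45)&(a[...,2]<50); C=cloud(f); m[:200]=0
v,u=np.nonzero(m); P=C[m]; k=(P[:,2]>245)&(P[:,2]<315)&(abs(P[:,1]-165)<30); P=P[k]
T=P[P[:,2]>304]; print("top",len(T),T.mean(0),(T.min(0)+T.max(0))/2)
for z in range(255,300,10):
    q=P[abs(P[:,2]-z)<5]
    if len(q)>10: print(z,len(q),q.min(0)[:2].round(1),((np.percentile(q[:,1],3)+np.percentile(q[:,1],97))/2).round(1), np.median(q[:,1]).round(1))
f=eyes.grab_frame("scene"); cv2.imwrite("pics/s7.png",cv2.resize(f["img"][150:230,330:430],None,fx=6,fy=6,interpolation=cv2.INTER_CUBIC)[:,:,::-1])
E
```

```text
[581.68907746 170.08737252 269.7179126 ] [-3.0339853   0.00662122  2.96055866] [ -1.50888473 -12.66351242   3.25104796] 30.940019329181073
top 381 [574.53861154 172.18963095 306.44664915] [579.10932771 169.27862746 307.2026379 ]
255 114 [570.3 160.7] 170.9 172.9
265 282 [569.8 158.5] 171.1 173.3
275 331 [569.8 155. ] 171.3 173.6
285 434 [569.7 156.2] 171.4 173.6
295 565 [569.7 157.6] 171.3 173.7
```

View pics/s7.png

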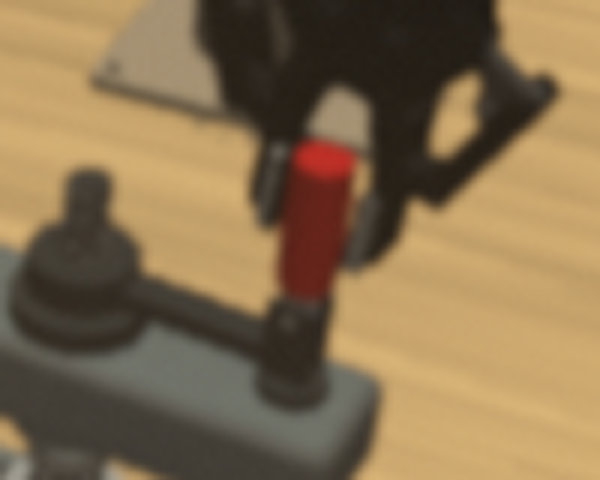

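View pics/w7.png

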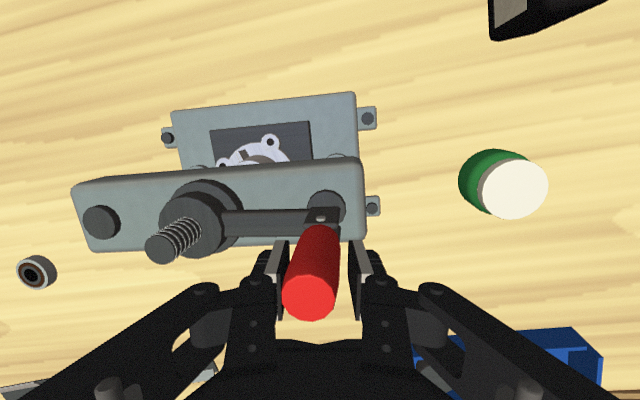

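>>> {"method": "step_arm", "body": {
  "xyz": [
    [0,0,0],
    [0,0,0],
    [0,0,0]
  ],
  "roll": [0,0,0],
  "gripper": 0.1,
  "grip_force": 45
}}

```text
t: 9.87
eef_pos: [581.4, 167.9, 270.6]
tcp_rot: [-3.032, 0.007, 2.954]
force: [-1.3, -3.8, 1.5]
finger_gap: 24.3
```

```bash
cat >> h.py <<'E'
C0=np.array([570.,74.])
def stat():
    o=robot.get_obs(); M=R.from_euler('xyz',o["tcp_rot"]).as_matrix(); g=o["eef_pos"]-19*M[:,2]
    d=g[:2]-C0; a=np.arctan2(d[1],d[0]); rr=np.hypot(*d); er=d/rr; et=np.array([er[1],-er[0]])
    F=o["force"]
    print("t",round(o["t"],2),"tcp",o["eef_pos"].round(1),"rot",o["tcp_rot"].round(3),"grasp",g.round(1),"ang",round(np.degrees(a),1),"rad",rr.round(1),"F",F.round(1),"Frad",round(F[:2]@er,1),"Ftan(resist-)",round(F[:2]@et,1),"gap",round(o["finger_gap"],1))
    return o,M,g,a
def plan(n,dang_deg,Rt=96,zt=289,cw=1,corr=0.5,extra=0.0):
    """n rows, each dang_deg clockwise; radial/height error taken out over rows; extra mm added along tangent"""
    o,M,g,a=stat(); p=g.copy(); rows=[]
    r=np.hypot(*(g[:2]-C0)); z=g[2]
    for i in range(n):
        a2=a-cw*np.radians(dang_deg); r2=r+(Rt-r)*corr; z2=z+(zt-z)*corr
        q=np.array([C0[0]+r2*np.cos(a2),C0[1]+r2*np.sin(a2),z2])
        et=cw*np.array([np.sin(a2),-np.cos(a2),0])
        d=M.T@(q-p+extra*et); rows.append((d/10).round(2).tolist()); p,a,r,z=q,a2,r2,z2
    print(rows)
E
python3 -c "
from h import *
plan(5,5)"
```

```text
t 9.87 tcp [581.4 167.9 270.6] rot [-3.032  0.007  2.954] grasp [581.6 169.9 289.5] ang 83.1 rad 96.6 F [-1.3 -3.8  1.5] Frad -3.9 Ftan(resist-) -0.9 gap 24.3
[[-0.84, -0.01, 0.03], [-0.84, -0.07, 0.02], [-0.83, -0.13, 0.03], [-0.81, -0.2, 0.03], [-0.79, -0.27, 0.04]]
```

>>> {"method": "step_arm", "body": {
  "xyz": [
    [-0.84,0.03,0.02],
    [-0.84,-0.05,0.02],
    [-0.84,-0.12,0.02],
    [-0.82,-0.19,0.02],
    [-0.8,-0.26,0.03]
  ],
  "roll": [0,0,0,0,0]
}}

```text
t: 10.28
eef_pos: [616.5, 156.1, 270.5]
tcp_rot: [-3.034, -0.005, 2.953]
force: [-4.5, -2.9, 2.7]
finger_gap: 24.2
```

```bash
python3 -c "
from h import *
plan(6,7,Rt=97,zt=289)"
```

```text
t 10.28 tcp [616.5 156.1 270.5] rot [-3.034 -0.005  2.953] grasp [616.9 158.1 289.4] ang 60.8 rad 96.3 F [-4.5 -2.9  2.7] Frad -4.7 Ftan(resist-) -2.5 gap 24.2
[[-1.11, -0.4, 0.06], [-1.04, -0.55, 0.07], [-0.96, -0.68, 0.07], [-0.87, -0.8, 0.08], [-0.76, -0.9, 0.09], [-0.65, -0.99, 0.1]]
```

>>> {"method": "step_arm", "body": {
  "xyz": [
    [-1.11,-0.4,0.05],
    [-1.04,-0.55,0.06],
    [-0.96,-0.68,0.06],
    [-0.87,-0.8,0.07],
    [-0.76,-0.9,0.08],
    [-0.65,-0.99,0.09]
  ],
  "roll": [0,0,0,0,0,0]
}}

```text
t: 10.78
eef_pos: [658.2, 107.0, 270.5]
tcp_rot: [-3.043, -0.022, 2.956]
force: [-6.1, 1.1, 4.0]
finger_gap: 24.3
```

```bash
python3 -c "
from h import *
plan(6,7,Rt=97,zt=289)"
```

```text
t 10.78 tcp [658.2 107.  270.5] rot [-3.043 -0.022  2.956] grasp [659.  108.8 289.4] ang 21.3 rad 95.5 F [-6.1  1.1  4. ] Frad -5.3 Ftan(resist-) -3.3 gap 24.3
[[-0.62, -0.99, 0.11], [-0.47, -1.08, 0.11], [-0.31, -1.13, 0.11], [-0.16, -1.17, 0.11], [-0.01, -1.18, 0.12], [0.13, -1.17, 0.12]]
```

>>> {"method": "step_arm", "body": {
  "xyz": [
    [-0.58,-0.99,0.1],
    [-0.45,-1.08,0.1],
    [-0.3,-1.13,0.1],
    [-0.15,-1.17,0.1],
    [0,-1.18,0.1]
  ],
  "roll": [0,0,0,0,0]
}}

```text
t: 11.2
eef_pos: [662.3, 55.4, 270.6]
tcp_rot: [-3.062, -0.03, 2.96]
force: [-2.7, 2.5, 1.8]
finger_gap: 24.2
```

```bash
python3 -c "
from h import *
plan(5,7,Rt=96.5,zt=289)
f=eyes.grab_frame('scene'); cv2.imwrite('pics/s8.png',cv2.resize(f['img'][170:300,280:410],None,fx=4.5,fy=4.5,interpolation=cv2.INTER_CUBIC)[:,:,::-1])"
```

```text
t 11.2 tcp [662.3  55.4 270.6] rot [-3.062 -0.03   2.96 ] grasp [663.1  56.8 289.5] ang -10.5 rad 94.7 F [-2.7  2.5  1.8] Frad -3.1 Ftan(resist-) -1.9 gap 24.2
[[-0.02, -1.16, 0.12], [0.17, -1.15, 0.11], [0.33, -1.12, 0.11], [0.48, -1.07, 0.1], [0.61, -1.0, 0.1]]
```

View pics/s8.png

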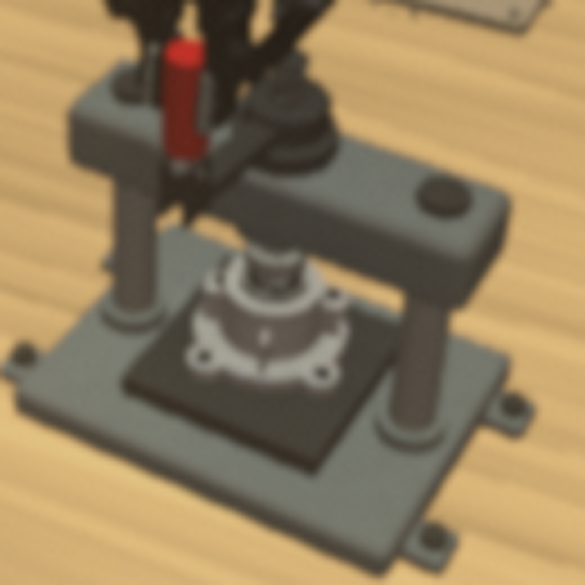

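```bash
sed -i 's/C0=np.array(\[570.,74.\])/C0=np.array([569.3,75.])/' h.py; python3 -c "
from h import *
plan(5,7,Rt=96,zt=289)"
```

```text
t 11.25 tcp [661.8  52.7 270.9] rot [-3.059 -0.03   2.958] grasp [662.6  54.1 289.8] ang -12.6 rad 95.6 F [-3.2  0.4  3.6] Frad -3.2 Ftan(resist-) 0.4 gap 23.9
[[0.1, -1.16, 0.14], [0.25, -1.14, 0.12], [0.39, -1.1, 0.11], [0.52, -1.04, 0.11], [0.65, -0.97, 0.1]]
```

>>> {"method": "step_arm", "body": {
  "xyz": [
    [0.1,-1.16,0.13],
    [0.25,-1.14,0.12],
    [0.39,-1.1,0.11],
    [0.52,-1.04,0.11]
  ],
  "roll": [0,0,0,0]
}}

```text
t: 11.58
eef_pos: [642.9, 13.9, 270.9]
tcp_rot: [-3.072, -0.026, 2.961]
force: [-1.4, 4.3, 3.5]
finger_gap: 23.2
```

```bash
python3 -c "
from h import *
plan(4,7,Rt=96,zt=289)"
```

```text
t 11.58 tcp [642.9  13.9 270.9] rot [-3.072 -0.026  2.961] grasp [643.7  15.1 289.8] ang -38.9 rad 95.5 F [-1.4  4.3  3.5] Frad -3.8 Ftan(resist-) -2.5 gap 23.2
[[0.6, -1.0, 0.13], [0.73, -0.91, 0.1], [0.84, -0.81, 0.09], [0.93, -0.7, 0.08]]
```

>>> {"method": "step_arm", "body": {
  "xyz": [
    [0.6,-1.0,0.12],
    [0.73,-0.91,0.1],
    [0.84,-0.81,0.09],
    [0.93,-0.7,0.08]
  ],
  "roll": [0,0,0,0]
}}

```text
t: 11.92
eef_pos: [604.6, -14.4, 270.9]
tcp_rot: [-3.081, -0.022, 2.962]
force: [1.0, 7.0, 2.2]
finger_gap: 23.1
```

```bash
python3 -c "
from h import *
plan(4,7,Rt=96,zt=289)"
```

```text
t 11.92 tcp [604.6 -14.4 270.9] rot [-3.081 -0.022  2.962] grasp [605.2 -13.3 289.8] ang -67.9 rad 95.3 F [1.  7.  2.2] Frad -6.1 Ftan(resist-) -3.6 gap 23.1
[[1.0, -0.59, 0.1], [1.08, -0.45, 0.07], [1.13, -0.31, 0.05], [1.16, -0.16, 0.04]]
```

>>> {"method": "step_arm", "body": {
  "xyz": [
    [1.0,-0.5,0.08],
    [1.08,-0.4,0.07],
    [1.13,-0.26,0.05],
    [1.16,-0.12,0.04]
  ],
  "roll": [0,0,0,0]
}}

```text
t: 12.25
eef_pos: [560.1, -20.9, 270.9]
tcp_rot: [-3.085, -0.01, 2.962]
force: [3.2, 5.3, 2.5]
finger_gap: 23.3
```

```bash
python3 -c "
from h import *
plan(4,7,Rt=96,zt=289)"
```

```text
t 12.25 tcp [560.1 -20.9 270.9] rot [-3.085 -0.01   2.962] grasp [560.5 -19.8 289.8] ang -95.3 rad 95.2 F [3.2 5.3 2.5] Frad -5.6 Ftan(resist-) -2.7 gap 23.3
[[1.16, -0.06, 0.06], [1.16, 0.1, 0.03], [1.14, 0.25, 0.01], [1.11, 0.39, -0.01]]
```

>>> {"method": "step_arm", "body": {
  "xyz": [
    [1.16,0.0,0.04],
    [1.16,0.15,0.03],
    [1.14,0.28,0.01],
    [1.11,0.42,0]
  ],
  "roll": [0,0,0,0]
}}

```text
t: 12.58
eef_pos: [520.1, -7.5, 270.9]
tcp_rot: [-3.084, 0.009, 2.96]
force: [5.4, 1.8, 1.2]
finger_gap: 23.1
```

```bash
python3 -c "
from h import *
plan(4,6,Rt=95.5,zt=289)
f=eyes.grab_frame('scene'); cv2.imwrite('pics/s9.png',cv2.resize(f['img'][170:300,280:410],None,fx=4.5,fy=4.5,interpolation=cv2.INTER_CUBIC)[:,:,::-1])"
```

```text
t 12.58 tcp [520.1  -7.5 270.9] rot [-3.084  0.009  2.96 ] grasp [520.2  -6.4 289.8] ang -121.1 rad 95.1 F [5.4 1.8 1.2] Frad -4.3 Ftan(resist-) -3.6 gap 23.1
[[0.92, 0.38, 0.01], [0.87, 0.49, -0.02], [0.81, 0.58, -0.03], [0.75, 0.66, -0.04]]
```

View pics/s9.png

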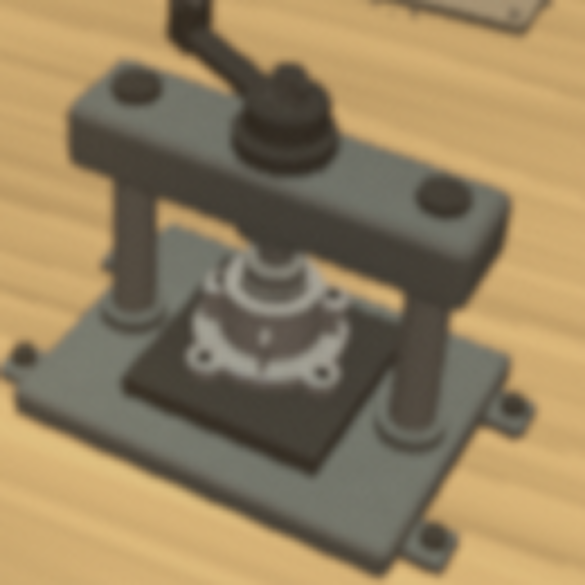

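>>> {"method": "step_arm", "body": {
  "xyz": [
    [1.0,0.42,0.0],
    [0.95,0.53,-0.01],
    [0.88,0.63,-0.02],
    [0.8,0.72,-0.03]
  ],
  "roll": [0,0,0,0]
}}

```text
t: 12.97
eef_pos: [494.4, 16.5, 271.1]
tcp_rot: [-3.075, 0.034, 2.956]
force: [6.7, -2.3, 0.2]
finger_gap: 23.5
```

```bash
python3 -c "
from h import *
plan(4,6,Rt=95.5,zt=289)"
```

```text
t 12.97 tcp [494.4  16.5 271.1] rot [-3.075  0.034  2.956] grasp [494.   17.9 290.1] ang -142.8 rad 94.5 F [ 6.7 -2.3  0.2] Frad -4.0 Ftan(resist-) -5.8 gap 23.5
[[0.74, 0.67, -0.02], [0.64, 0.76, -0.05], [0.55, 0.83, -0.06], [0.46, 0.89, -0.07]]
```

>>> {"method": "step_arm", "body": {
  "xyz": [
    [0.8,0.72,-0.03],
    [0.7,0.82,-0.05],
    [0.6,0.9,-0.06]
  ],
  "roll": [0,0,0]
}}

```text
t: 13.22
eef_pos: [484.0, 37.5, 271.3]
tcp_rot: [-3.061, 0.055, 2.95]
force: [5.0, -5.2, -0.4]
finger_gap: 22.9
```

```bash
python3 -c "
from h import *
plan(4,6,Rt=95.5,zt=289)"
```

```text
t 13.22 tcp [484.   37.5 271.3] rot [-3.061  0.055  2.95 ] grasp [483.2  39.3 290.3] ang -157.4 rad 93.2 F [ 5.  -5.2 -0.4] Frad -2.7 Ftan(resist-) -6.8 gap 22.9
[[0.6, 0.79, -0.03], [0.46, 0.87, -0.06], [0.34, 0.93, -0.08], [0.23, 0.97, -0.08]]
```

>>> {"method": "step_arm", "body": {
  "xyz": [
    [0.65,0.79,-0.03],
    [0.5,0.92,-0.06],
    [0.38,0.98,-0.08]
  ],
  "roll": [0,0,0]
}}

```text
t: 13.47
eef_pos: [478.6, 59.0, 271.3]
tcp_rot: [-3.044, 0.073, 2.943]
force: [2.9, -6.4, 1.5]
finger_gap: 23.7
```

```bash
python3 -c "
from h import *
plan(4,6,Rt=95.5,zt=289)"
```

```text
t 13.47 tcp [478.6  59.  271.3] rot [-3.044  0.073  2.943] grasp [477.7  61.1 290.2] ang -171.4 rad 92.7 F [ 2.9 -6.4  1.5] Frad -1.9 Ftan(resist-) -6.7 gap 23.7
[[0.42, 0.89, -0.06], [0.26, 0.95, -0.08], [0.12, 0.98, -0.09], [0.0, 0.99, -0.09]]
```

```bash
python3 -c "
from h import *
f=eyes.grab_frame('wrist'); cv2.imwrite('pics/w10.png',f['img'][:,:,::-1])
g=eyes.grab_frame('scene'); cv2.imwrite('pics/s10.png',cv2.resize(g['img'][150:300,280:430],None,fx=4,fy=4,interpolation=cv2.INTER_CUBIC)[:,:,::-1])
stat()
a=f['img'].astype(int); m=(a[...,0]>60)&(a[...,1]<45)&(a[...,2]<50); C=cloud(f); m[:200]=0
P=C[m]; P=P[(P[:,2]>245)&(P[:,2]<315)&(np.hypot(P[:,0]-478,P[:,1]-61)<30)]
T=P[P[:,2]>304]; print('top',len(T),(T.min(0)+T.max(0))/2)
for z in range(255,300,10):
    q=P[abs(P[:,2]-z)<5]
    if len(q)>10: print(z,len(q),q.min(0).round(1),q.max(0).round(1))
"
```

```text
t 13.57 tcp [478.4  60.5 271.4] rot [-3.047  0.071  2.945] grasp [477.4  62.5 290.2] ang -172.3 rad 92.7 F [ 2.4 -4.8  2.5] Frad -1.7 Ftan(resist-) -5.0 gap 22.8
top 446 [475.72977289  60.34086027 307.72581803]
255 158 [465.5  48.1 252.1] [478.1  70.2 260. ]
265 348 [465.3  47.5 260.1] [479.6  70.7 270. ]
275 434 [465.6  49.2 270. ] [480.   70.9 280. ]
285 519 [466.1  50.3 280. ] [481.4  71.  290. ]
295 643 [466.4  51.3 290. ] [482.2  71.  300. ]
```

View pics/w10.png

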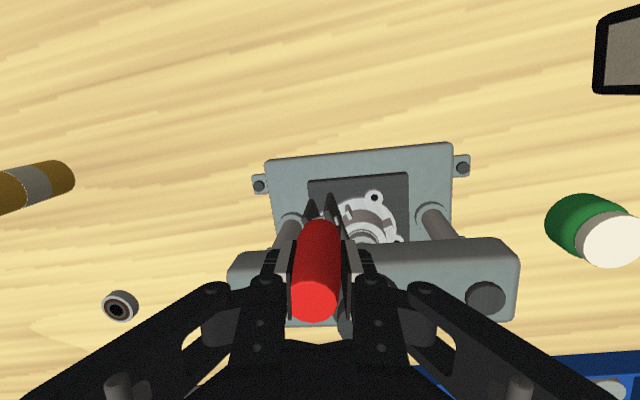

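View pics/s10.png

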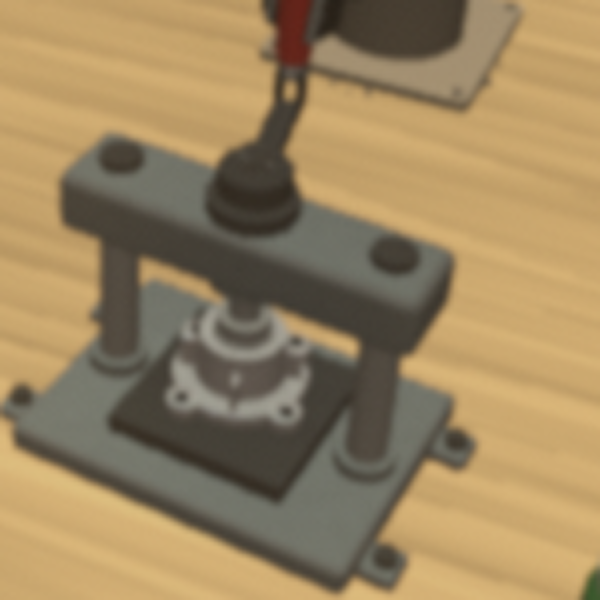

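```bash
sed -i 's/C0=np.array(.*/C0=np.array([571.,75.])/' h.py; python3 -c "
from h import *
plan(4,5,Rt=96,zt=289,extra=1.5)"
```

```text
t 13.57 tcp [478.4  60.5 271.4] rot [-3.047  0.071  2.945] grasp [477.4  62.5 290.2] ang -172.4 rad 94.4 F [ 2.4 -4.8  2.5] Frad -1.7 Ftan(resist-) -5.0 gap 22.8
[[0.35, 0.92, -0.05], [0.23, 0.95, -0.08], [0.12, 0.97, -0.09], [0.03, 0.98, -0.09]]
```

>>> {"method": "step_arm", "body": {
  "xyz": [
    [0.27,0.62,-0.05],
    [0.22,0.63,-0.06],
    [0.17,0.64,-0.06],
    [0.13,0.65,-0.06]
  ],
  "roll": [0,0,0,0]
}}

```text
t: 13.9
eef_pos: [477.9, 77.1, 271.4]
tcp_rot: [-3.029, 0.083, 2.936]
force: [0.3, -6.3, 2.4]
finger_gap: 23.3
```

```bash
python3 -c "
from h import *
plan(4,3,Rt=96,zt=289,extra=1.5)"
```

```text
t 13.9 tcp [477.9  77.1 271.4] rot [-3.029  0.083  2.936] grasp [476.8  79.5 290.2] ang 177.3 rad 94.3 F [ 0.3 -6.3  2.4] Frad -0.6 Ftan(resist-) -6.3 gap 23.3
[[0.17, 0.63, -0.02], [0.09, 0.64, -0.05], [0.04, 0.65, -0.06], [-0.01, 0.65, -0.06]]
```

>>> {"method": "step_arm", "body": {
  "xyz": [
    [0.2,0.63,-0.03],
    [0.13,0.64,-0.05],
    [0.08,0.65,-0.06],
    [0.04,0.65,-0.06]
  ],
  "roll": [0,0,0,0]
}}

```text
t: 14.23
eef_pos: [479.6, 94.0, 271.5]
tcp_rot: [-3.013, 0.09, 2.926]
force: [-1.6, -6.8, 4.2]
finger_gap: 22.9
```

```bash
python3 -c "
from h import *
plan(4,3,Rt=96,zt=289,extra=1.5)"
```

```text
t 14.23 tcp [479.6  94.  271.5] rot [-3.013  0.09   2.926] grasp [478.5  96.8 290.2] ang 166.8 rad 95.1 F [-1.6 -6.8  4.2] Frad 0.0 Ftan(resist-) -7.0 gap 22.9
[[0.02, 0.65, -0.02], [-0.04, 0.65, -0.05], [-0.09, 0.64, -0.06], [-0.13, 0.64, -0.06]]
```

>>> {"method": "step_arm", "body": {
  "xyz": [
    [0.14,0.65,-0.03],
    [0.05,0.65,-0.05],
    [0,0.65,-0.06]
  ],
  "roll": [0,0,0]
}}

```text
t: 14.48
eef_pos: [481.6, 107.3, 271.5]
tcp_rot: [-3.003, 0.094, 2.919]
force: [-1.2, -12.4, 2.7]
finger_gap: 23.0
```

```bash
python3 -c "
from h import *
plan(4,3,Rt=96,zt=289,extra=1.5)"
```

```text
t 14.48 tcp [481.6 107.3 271.5] rot [-3.003  0.094  2.919] grasp [480.4 110.2 290.3] ang 158.8 rad 97.2 F [ -1.2 -12.4   2.7] Frad -3.4 Ftan(resist-) -12.0 gap 23.0
[[-0.17, 0.64, -0.01], [-0.18, 0.63, -0.04], [-0.2, 0.62, -0.05], [-0.22, 0.61, -0.06]]
```

>>> {"method": "step_arm", "body": {
  "xyz": [
    [-0.14,0.54,-0.03]
  ],
  "roll": [0]
}}

```text
t: 14.57
eef_pos: [482.4, 109.0, 271.4]
tcp_rot: [-2.996, 0.093, 2.917]
force: [-7.3, -11.5, 8.7]
finger_gap: 22.6
```

```bash
python3 -c "
from h import *
plan(2,3,Rt=96,zt=289,extra=1.5)
g=eyes.grab_frame('scene'); cv2.imwrite('pics/s11.png',cv2.resize(g['img'][200:280,300:400],None,fx=6,fy=6,interpolation=cv2.INTER_CUBIC)[:,:,::-1])
stat()"
```

```text
t 14.57 tcp [482.4 109.  271.4] rot [-2.996  0.093  2.917] grasp [481.3 112.1 290.2] ang 157.5 rad 97.0 F [ -7.3 -11.5   8.7] Frad 2.3 Ftan(resist-) -13.4 gap 22.6
[[-0.17, 0.64, -0.02], [-0.18, 0.63, -0.05]]
t 14.62 tcp [482.5 109.3 271.5] rot [-2.996  0.093  2.917] grasp [481.4 112.4 290.2] ang 157.3 rad 97.1 F [ -6.  -10.7   6.1] Frad 1.4 Ftan(resist-) -12.2 gap 23.1
```

View pics/s11.png

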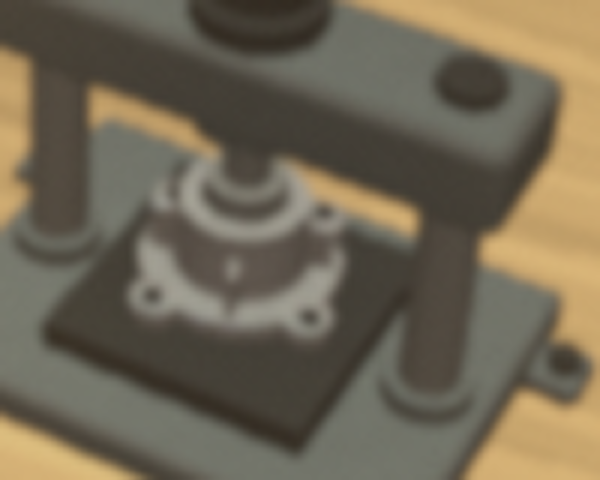

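>>> {"method": "step_arm", "body": {
  "xyz": [
    [-0.12,0.58,-0.03],
    [-0.12,0.5,-0.03]
  ],
  "roll": [0,0]
}}

```text
t: 14.78
eef_pos: [483.1, 110.9, 271.4]
tcp_rot: [-2.978, 0.09, 2.912]
force: [-6.5, -13.3, 6.6]
finger_gap: 23.2
```

```bash
python3 -c "
from h import *
stat()
plan(4,6,Rt=96,zt=289,cw=-1,extra=1)"
```

```text
t 14.78 tcp [483.1 110.9 271.4] rot [-2.978  0.09   2.912] grasp [482.2 114.3 290.1] ang 156.1 rad 97.1 F [ -6.5 -13.3   6.6] Frad 0.5 Ftan(resist-) -14.8 gap 23.2
t 14.78 tcp [483.1 110.9 271.4] rot [-2.978  0.09   2.912] grasp [482.2 114.3 290.1] ang 156.1 rad 97.1 F [ -6.5 -13.3   6.6] Frad 0.5 Ftan(resist-) -14.8 gap 23.2
[[0.09, -1.09, 0.23], [0.0, -1.09, 0.21], [-0.1, -1.08, 0.2], [-0.21, -1.07, 0.2]]
```

>>> {"method": "step_arm", "body": {
  "xyz": [
    [0.14,-1.09,0.2],
    [0.05,-1.09,0.2],
    [-0.05,-1.08,0.2],
    [-0.16,-1.07,0.2]
  ],
  "roll": [0,0,0,0]
}}

```text
t: 15.12
eef_pos: [477.0, 71.2, 271.7]
tcp_rot: [-3.001, 0.096, 2.909]
force: [6.5, 3.1, -1.2]
finger_gap: 23.0
```

```bash
python3 -c "
from h import *
plan(5,7,Rt=96,zt=289,cw=-1,extra=0.5)"
```

```text
t 15.12 tcp [477.   71.2 271.7] rot [-3.001  0.096  2.909] grasp [475.9  74.2 290.4] ang -179.5 rad 95.1 F [ 6.5  3.1 -1.2] Frad -6.5 Ftan(resist-) 3.1 gap 23.0
[[-0.31, -1.15, 0.26], [-0.48, -1.1, 0.24], [-0.62, -1.03, 0.22], [-0.75, -0.94, 0.21], [-0.86, -0.84, 0.21]]
```

>>> {"method": "step_arm", "body": {
  "xyz": [
    [-0.33,-1.15,0.24],
    [-0.5,-1.1,0.23],
    [-0.64,-1.03,0.22],
    [-0.77,-0.94,0.21],
    [-0.88,-0.84,0.2]
  ],
  "roll": [0,0,0,0,0]
}}

```text
t: 15.53
eef_pos: [502.0, 11.9, 271.4]
tcp_rot: [-3.017, 0.109, 2.909]
force: [7.5, 9.8, -0.1]
finger_gap: 23.0
```

```bash
python3 -c "
from h import *
plan(5,7,Rt=96,zt=289,cw=-1,extra=0.5)"
```

```text
t 15.53 tcp [502.   11.9 271.4] rot [-3.017  0.109  2.909] grasp [500.5  14.7 290.1] ang -139.4 rad 92.7 F [ 7.5  9.8 -0.1] Frad -12.1 Ftan(resist-) 2.6 gap 23.0
[[-0.91, -0.75, 0.25], [-1.05, -0.57, 0.22], [-1.13, -0.4, 0.19], [-1.18, -0.24, 0.17], [-1.21, -0.09, 0.15]]
```

```bash
python3 -c "
from h import *
plan(5,7,Rt=92.5,zt=289,cw=-1,extra=0)"
```

```text
t 15.53 tcp [502.   11.9 271.4] rot [-3.017  0.109  2.909] grasp [500.5  14.7 290.1] ang -139.4 rad 92.7 F [ 7.5  9.8 -0.1] Frad -12.1 Ftan(resist-) 2.6 gap 23.0
[[-0.95, -0.57, 0.23], [-1.01, -0.46, 0.2], [-1.06, -0.34, 0.17], [-1.1, -0.21, 0.15], [-1.12, -0.07, 0.14]]
```

>>> {"method": "step_arm", "body": {
  "xyz": [
    [-0.95,-0.57,0.22],
    [-1.01,-0.46,0.2],
    [-1.06,-0.34,0.17],
    [-1.1,-0.2,0.15]
  ],
  "roll": [0,0,0,0]
}}

```text
t: 15.87
eef_pos: [539.4, -14.0, 271.3]
tcp_rot: [-3.026, 0.108, 2.912]
force: [0.4, 10.8, 4.8]
finger_gap: 23.2
```

```bash
python3 -c "
from h import *
plan(4,7,Rt=94,zt=289,cw=-1,extra=0)"
```

```text
t 15.87 tcp [539.4 -14.  271.3] rot [-3.026  0.108  2.912] grasp [537.9 -11.4 290.1] ang -110.9 rad 92.5 F [ 0.4 10.8  4.8] Frad -10.2 Ftan(resist-) 3.5 gap 23.2
[[-1.11, -0.14, 0.19], [-1.13, 0.03, 0.15], [-1.12, 0.19, 0.11], [-1.09, 0.33, 0.09]]
```

>>> {"method": "step_arm", "body": {
  "xyz": [
    [-1.11,0.0,0.18],
    [-1.13,0.1,0.15],
    [-1.12,0.23,0.11],
    [-1.0,0.33,0.09]
  ],
  "roll": [0,0,0,0]
}}

```text
t: 16.2
eef_pos: [579.3, -18.5, 271.4]
tcp_rot: [-3.027, 0.097, 2.917]
force: [-4.4, 8.2, 7.0]
finger_gap: 23.2
```

```bash
python3 -c "
from h import *
plan(4,7,Rt=94,zt=289,cw=-1,extra=0)
g=eyes.grab_frame('scene'); cv2.imwrite('pics/s12.png',cv2.resize(g['img'][160:300,290:430],None,fx=4.2,fy=4.2,interpolation=cv2.INTER_CUBIC)[:,:,::-1])
f=eyes.grab_frame('wrist'); cv2.imwrite('pics/w12.png',f['img'][:,:,::-1])"
```

```text
t 16.2 tcp [579.3 -18.5 271.4] rot [-3.027  0.097  2.917] grasp [578.  -16.  290.2] ang -85.6 rad 91.2 F [-4.4  8.2  7. ] Frad -8.5 Ftan(resist-) 3.8 gap 23.2
[[-1.09, 0.29, 0.14], [-1.03, 0.48, 0.08], [-0.95, 0.63, 0.04], [-0.86, 0.76, 0.01]]
```

View pics/s12.png

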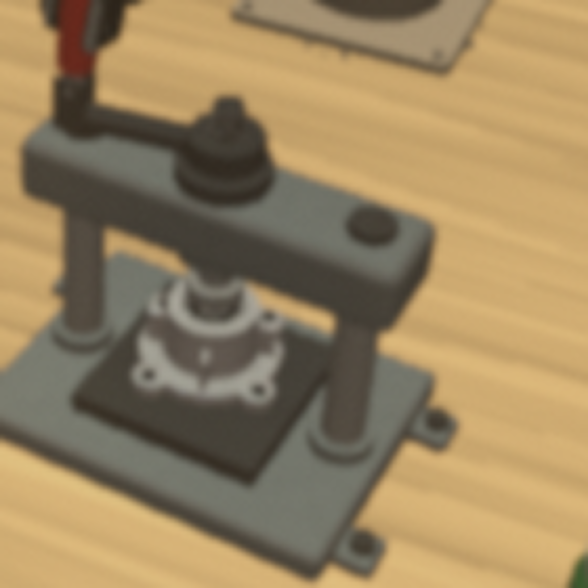

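View pics/w12.png

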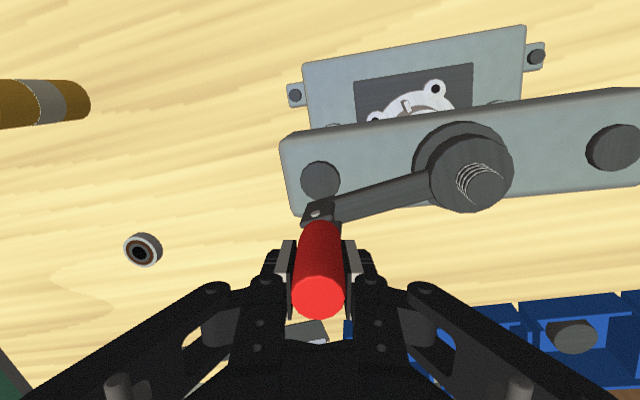

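>>> {"method": "step_arm", "body": {
  "xyz": [
    [0,0,0],
    [0,0,0],
    [0,0,0]
  ],
  "roll": [0,0,0],
  "gripper": 0.6
}}

```text
t: 16.55
eef_pos: [576.6, -23.9, 269.1]
tcp_rot: [-3.012, 0.092, 2.918]
force: [-0.1, -0.6, -0.5]
finger_gap: 51.2
```

```bash
python3 -c "
from h import *
o,M,g,a=stat(); print(M.round(3))"
```

```text
t 16.55 tcp [576.6 -23.9 269.1] rot [-3.012  0.092  2.918] grasp [575.5 -21.1 287.8] ang -87.3 rad 96.2 F [-0.1 -0.6 -0.5] Frad 0.6 Ftan(resist-) 0.1 gap 51.2
[[-0.971  0.231  0.06 ]
 [ 0.221  0.964 -0.146]
 [-0.092 -0.128 -0.987]]
```

>>> {"method": "step_arm", "body": {
  "xyz": [
    [-0.1,-0.14,-1.1],
    [-0.1,-0.14,-1.1],
    [-0.1,-0.14,-1.1],
    [-0.1,-0.14,-1.1],
    [-0.1,-0.14,-1.0],
    [0,0,0],
    [0,0,0],
    [0,0,0],
    [0,0,0],
    [0,0,0],
    [0,0,0],
    [0,0,0],
    [0,0,0],
    [0,0,0],
    [0,0,0]
  ],
  "roll": [0,0,0,0,0,0.125,0.125,0.125,0.125,0.125,0.125,0.125,0.125,0.125,0.125]
}}

```text
t: 17.8
eef_pos: [573.4, -33.7, 340.7]
tcp_rot: [3.096, 0.172, 1.652]
force: [-0.1, 0.3, 0.5]
finger_gap: 51.1
```

```bash
python3 -c "
from h import *
o,M,g,a=stat(); print(M.round(3))
f=eyes.grab_frame('wrist'); cv2.imwrite('pics/w13.png',f['img'][:,:,::-1])
P=cloud(f); m=red(f); Q=P[m]; Q=Q[(Q[:,2]>240)&(Q[:,2]<320)]; T=Q[Q[:,2]>303]; print(len(T),(T.min(0)+T.max(0))/2,T.mean(0))"
```

```text
t 17.8 tcp [573.4 -33.7 340.7] rot [3.096 0.172 1.652] grasp [572.2 -30.5 359.4] ang -89.3 rad 105.5 F [-0.1  0.3  0.5] Frad -0.3 Ftan(resist-) 0.1 gap 51.1
[[-0.08   0.995  0.059]
 [ 0.982  0.088 -0.166]
 [-0.171  0.045 -0.984]]
798 [580.10041281 -13.77830966 307.62304636] [581.49698675 -13.36856799 308.65502314]
```

View pics/w13.png

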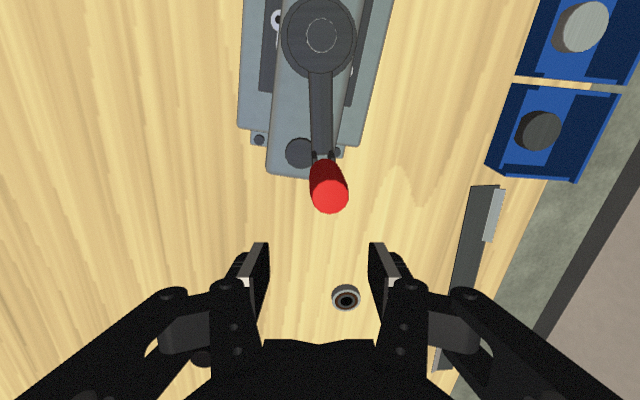

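>>> {"method": "step_arm", "body": {
  "xyz": [
    [-1.0,0.45,0.2],
    [-1.0,0.45,0.2],
    [0,0,0],
    [0,0,0]
  ],
  "roll": [0,0,0,0],
  "gripper": 0,
  "grip_force": 30
}}

```text
t: 18.18
eef_pos: [585.7, -56.5, 343.5]
tcp_rot: [3.094, 0.175, 1.656]
force: [-0.5, 0.7, 0.0]
finger_gap: 2.6
```

```bash
cat >> h.py <<'E'
def go(*tgts):
    """print tool-frame cm shifts from measured tcp to successive world targets"""
    o,M,g,a=stat(); p=o["eef_pos"]
    for t in tgts:
        t=np.array(t,float); d=M.T@(t-p); print(t,"->",(d/10).round(2).tolist(), "len",np.linalg.norm(d).round(1)); p=t
E
python3 -c "
from h import *
go((584.5,-53,300),(584.5,-53,290))"
```

```text
t 18.18 tcp [585.7 -56.5 343.5] rot [3.094 0.175 1.656] grasp [584.5 -53.3 362.2] ang -84.0 rad 129.0 F [-0.5  0.7  0. ] Frad -0.8 Ftan(resist-) 0.4 gap 2.6
[584.5 -53.  300. ] -> [1.11, -0.29, 4.21] len 43.6
[584.5 -53.  290. ] -> [0.17, -0.05, 0.98] len 10.0
```

>>> {"method": "step_arm", "body": {
  "xyz": [
    [0.18,-0.05,0.85],
    [0.18,-0.05,0.85],
    [0.18,-0.05,0.85],
    [0.18,-0.05,0.85],
    [0.18,-0.05,0.85],
    [0.18,-0.05,0.85]
  ],
  "roll": [0,0,0,0,0,0]
}}

```text
t: 18.68
eef_pos: [585.1, -55.2, 287.0]
tcp_rot: [3.094, 0.175, 1.658]
force: [0.7, 0.2, 0.7]
finger_gap: 0.2
```

```bash
python3 -c "
from h import *
f=eyes.grab_frame('wrist'); cv2.imwrite('pics/w14.png',f['img'][:,:,::-1])
go((583,-40,288),(582,-30,288))"
```

```text
t 18.73 tcp [583.7 -54.9 284.5] rot [3.098 0.174 1.658] grasp [582.6 -51.7 303.2] ang -84.8 rad 127.3 F [-0.8  1.1 -1.2] Frad -1.2 Ftan(resist-) 0.7 gap 0.1
[583. -40. 288.] -> [1.41, 0.09, -0.6] len 15.3
[582. -30. 288.] -> [0.99, -0.0, -0.17] len 10.0
```

View pics/w14.png

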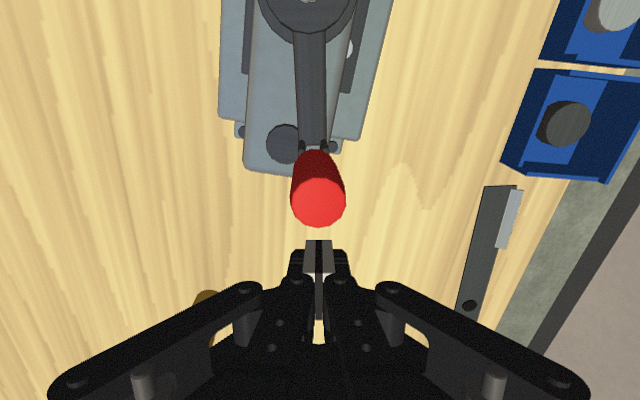

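>>> {"method": "step_arm", "body": {
  "xyz": [
    [0.7,0.05,-0.3],
    [0.7,0.0,-0.2],
    [0.7,0,-0.15],
    [0.7,0,-0.12],
    [0.7,0,-0.12]
  ],
  "roll": [0,0,0,0,0]
}}

```text
t: 19.15
eef_pos: [579.5, -18.2, 286.0]
tcp_rot: [3.102, 0.178, 1.657]
force: [-0.4, -2.0, -0.4]
finger_gap: 0.2
```

```bash
python3 -c "
from h import *
go((580.8,-16,287),(579.5,-4,282))"
```

```text
t 19.15 tcp [579.5 -18.2 286. ] rot [3.102 0.178 1.657] grasp [578.4 -14.9 304.6] ang -85.3 rad 90.2 F [-0.4 -2.  -0.4] Frad 1.9 Ftan(resist-) 0.6 gap 0.2
[580.8 -16.  287. ] -> [0.19, 0.16, -0.13] len 2.8
[579.5  -4.  282. ] -> [1.28, -0.04, 0.28] len 13.1
```

>>> {"method": "step_arm", "body": {
  "xyz": [
    [0.75,0.06,0.05],
    [0.75,0.05,0.15],
    [0.55,0,0.35],
    [0.55,0,0.4]
  ],
  "roll": [0,0,0,0]
}}

```text
t: 19.48
eef_pos: [580.8, 8.8, 274.8]
tcp_rot: [3.095, 0.181, 1.657]
force: [1.2, -2.4, 0.3]
finger_gap: 0.3
```

```bash
python3 -c "
from h import *
go((578,6,272),(577,14,261),(576.5,19,250))
f=eyes.grab_frame('wrist'); cv2.imwrite('pics/w15.png',f['img'][:,:,::-1])"
```

```text
t 19.48 tcp [580.8   8.8 274.8] rot [3.095 0.181 1.657] grasp [579.7  12.1 293.5] ang -82.2 rad 63.5 F [ 1.2 -2.4  0.3] Frad 2.6 Ftan(resist-) -0.9 gap 0.3
[578.   6. 272.] -> [-0.2, -0.32, 0.31] len 4.9
[577.  14. 261.] -> [0.99, -0.07, 0.93] len 13.6
[576.5  19.  250. ] -> [0.69, -0.05, 0.99] len 12.1
```

View pics/w15.png

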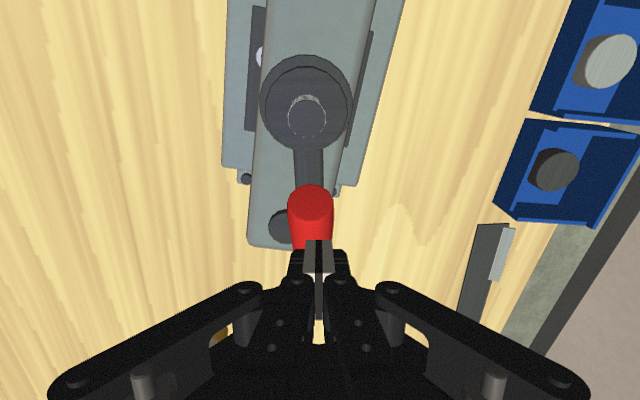

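>>> {"method": "step_arm", "body": {
  "xyz": [
    [0.3,-0.15,0.5],
    [0.35,-0.1,0.55],
    [0.35,-0.05,0.55],
    [0.35,0,0.55]
  ],
  "roll": [0,0,0,0]
}}

```text
t: 19.87
eef_pos: [578.7, 21.6, 250.1]
tcp_rot: [3.091, 0.177, 1.658]
force: [-0.5, -4.3, 8.6]
finger_gap: 0.1
```

```bash
python3 -c "
from h import *
go((576.5,19,250),(576,23,248))"
```

```text
t 19.87 tcp [578.7  21.6 250.1] rot [3.091 0.177 1.658] grasp [577.5  24.8 268.8] ang -82.6 rad 50.6 F [-0.5 -4.3  8.6] Frad 4.2 Ftan(resist-) 1.0 gap 0.1
[576.5  19.  250. ] -> [-0.23, -0.25, 0.04] len 3.4
[576.  23. 248.] -> [0.43, -0.02, 0.13] len 4.5
```

>>> {"method": "step_arm", "body": {
  "xyz": [
    [0.1,-0.1,0.4],
    [0.1,0,0.4]
  ],
  "roll": [0,0]
}}

```text
t: 20.03
eef_pos: [583.9, 21.9, 249.0]
tcp_rot: [3.075, 0.181, 1.656]
force: [2.4, 1.0, 15.1]
finger_gap: 0.1
```

```bash
python3 -c "
from h import *
go((576.5,19,270))
f=eyes.grab_frame('wrist'); cv2.imwrite('pics/w16.png',f['img'][:,:,::-1])
C=cloud(f); m=red(f); Q=C[m]; print(np.percentile(Q,[2,50,98],axis=0))
o=robot.get_obs()
for y in range(-10,50,6):
    q=Q[abs(Q[:,1]-y)<3]
    if len(q)>5: print(y,len(q),np.percentile(q[:,2],90).round(1))
"
```

```text
t 20.03 tcp [583.9  21.9 249. ] rot [3.075 0.181 1.656] grasp [582.4  25.2 267.7] ang -77.1 rad 51.1 F [ 2.4  1.  15.1] Frad -0.4 Ftan(resist-) -2.5 gap 0.1
[576.5  19.  270. ] -> [-0.6, -0.63, -2.07] len 22.4
[[563.46359909  11.16977565 240.07895164]
 [572.61374355  38.83147381 248.1031359 ]
 [585.68216658  49.98844789 250.92312284]]
2 7 244.4
8 28 245.8
14 50 247.4
20 73 248.3
26 163 250.6
32 382 250.6
38 468 250.5
44 481 250.0
```

View pics/w16.png

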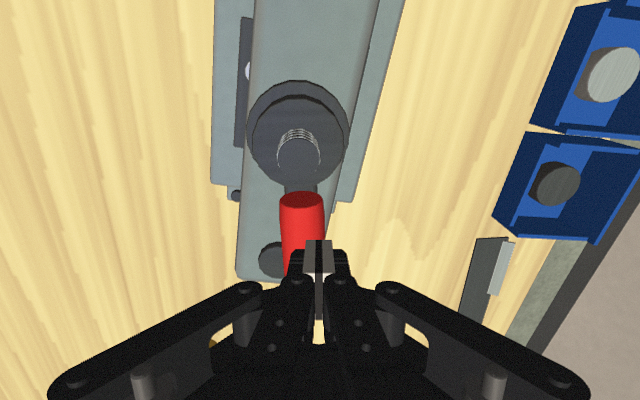

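>>> {"method": "step_arm", "body": {
  "xyz": [
    [-0.15,0,-0.8],
    [-0.2,0.05,-1.5],
    [-0.3,0.1,-2.0],
    [-0.6,0.1,-2.5],
    [-1.5,0.1,-2.5],
    [-2.0,0.1,-1.5],
    [-2.0,0.1,0],
    [-1.0,0,0]
  ],
  "roll": [0,0,0,0,0,0,0,0]
}}

```text
t: 20.75
eef_pos: [584.1, -32.5, 366.0]
tcp_rot: [3.086, 0.173, 1.662]
force: [-0.6, -0.1, -0.5]
finger_gap: -0.0
```

```bash
python3 -c "
from h import *
stat()
f=eyes.grab_frame('wrist'); cv2.imwrite('pics/w17.png',f['img'][:,:,::-1])
g=eyes.grab_frame('scene'); cv2.imwrite('pics/s17.png',cv2.resize(g['img'][170:300,280:410],None,fx=4.5,fy=4.5,interpolation=cv2.INTER_CUBIC)[:,:,::-1])
h=eyes.grab_frame('top'); cv2.imwrite('pics/t17.png',h['img'][:,:,::-1])
C=cloud(f); m=red(f); Q=C[m];
for y in range(-30,60,8):
    q=Q[abs(Q[:,1]-y)<4]
    if len(q)>15: print(y,len(q),np.percentile(q[:,2],90).round(1),((q[:,0].min()+q[:,0].max())/2).round(1))
"
```

```text
t 20.75 tcp [584.1 -32.5 366. ] rot [3.086 0.173 1.662] grasp [582.7 -29.4 384.7] ang -83.6 rad 105.0 F [-0.6 -0.1 -0.5] Frad -0.0 Ftan(resist-) 0.6 gap -0.0
-6 160 250.9 578.9
2 224 251.5 578.0
10 242 251.2 577.3
18 257 251.5 576.5
26 305 251.4 575.6
34 309 251.5 575.0
42 322 251.0 573.9
50 135 250.3 573.4
```

View pics/w17.png

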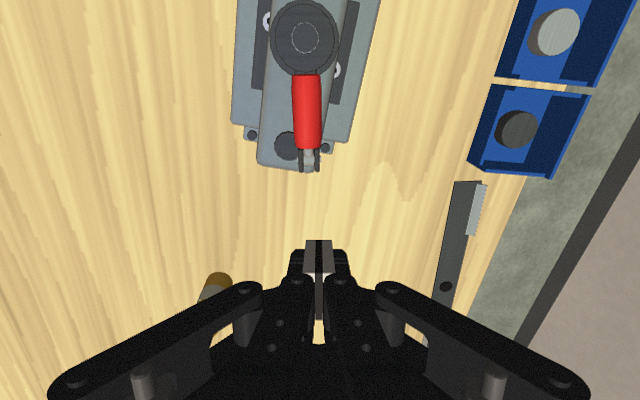

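View pics/s17.png

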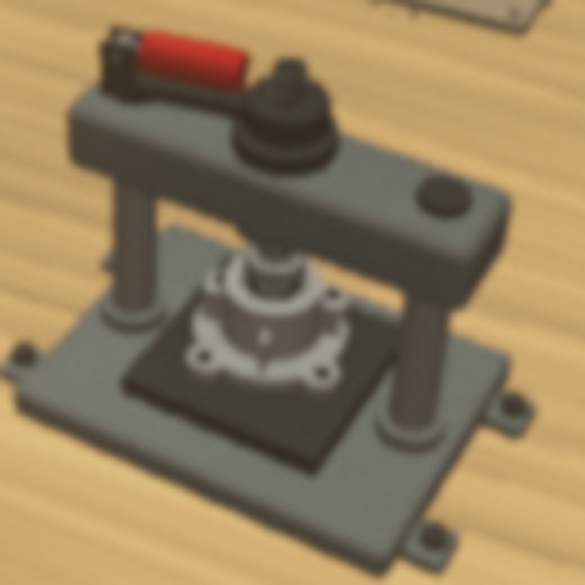

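View pics/t17.png

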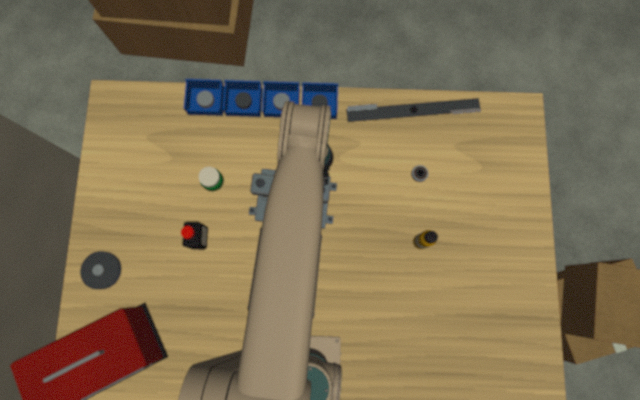

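```bash
python3 -c "
from h import *
g=eyes.grab_frame('scene'); C=cloud(g); a=g['img']
u0=int(proj(g,(571,74,110))[0]); print(proj(g,(571,74,110)))
for v in range(214,256):
    print(v,C[v,u0].round(1),a[v,u0])
cv2.imwrite('pics/s18.png',cv2.resize(a[215:260,315:370],None,fx=11,fy=11,interpolation=cv2.INTER_CUBIC)[:,:,::-1])"
```

```text
[340.18804938 228.34155139]
214 [604.6  82.8 185.3] [68 63 55]
215 [604.3  82.9 182. ] [68 63 54]
216 [603.9  83.  178.6] [66 61 53]
217 [605.6  83.8 177. ] [66 62 53]
218 [605.8  84.  174.1] [66 62 54]
219 [602.9  83.2 168.5] [67 62 54]
220 [604.7  84.  166.9] [66 61 53]
221 [605.9  84.7 164.9] [66 61 53]
222 [602.9  83.8 159.1] [64 59 51]
223 [603.8  84.3 156.8] [64 60 52]
224 [595.9  81.6 146.6] [67 62 54]
225 [594.9  81.5 142.5] [71 66 57]
226 [580.9  76.6 126.6] [76 70 61]
227 [580.8  76.7 123.2] [87 81 72]
228 [580.9  77.  120. ] [105 101  90]
229 [585.6  78.9 121. ] [119 115 104]
230 [586.2  79.4 118.3] [110 106  95]
231 [587.8  80.1 116.4] [90 84 74]
232 [589.3  80.9 114.5] [80 73 64]
233 [587.9  80.6 109.9] [80 74 65]
234 [589.8  81.5 108.2] [82 77 68]
235 [582.9  79.2  98.4] [86 81 72]
236 [586.7  80.8  98.6] [108 104  94]
237 [587.7  81.4  96.2] [138 135 124]
238 [592.7  83.4  97.6] [152 149 137]
239 [595.   84.4  96.3] [140 136 125]
240 [595.7  84.9  93.6] [114 107  98]
241 [595.8  85.1  90.3] [98 89 80]
242 [597.7  86.1  88.8] [97 90 80]
243 [596.9  86.   84.6] [104  96  86]
244 [598.3  86.7  82.5] [108 101  91]
245 [596.4  86.2  77.2] [107  97  89]
246 [598.1  87.1  75.4] [98 89 80]
247 [598.6  87.4  72.4] [93 83 75]
248 [596.1  86.8  66.5] [92 83 75]
249 [595.1  86.6  61.9] [103  96  87]
250 [598.1  87.9  61.4] [126 121 111]
251 [601.5  89.4  61.4] [146 144 132]
252 [602.3  89.9  58.7] [153 151 140]
253 [606.3  91.5  59.3] [147 144 135]
254 [612.5  94.   62.2] [126 121 114]
255 [610.8  93.6  56.9] [100  93  85]
```

View pics/s18.png

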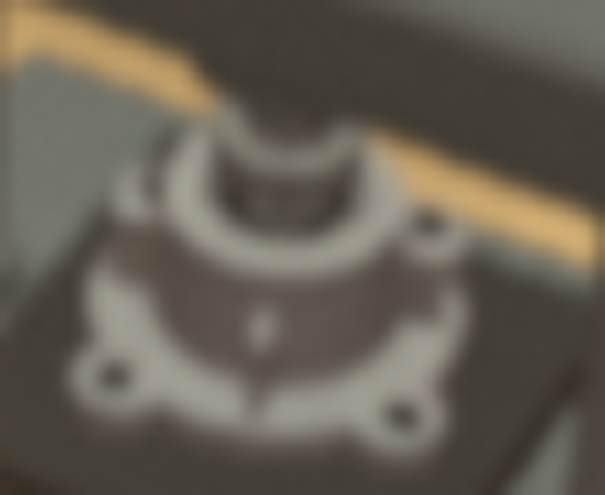

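```bash
python3 -c "
from h import *
stat(); print(robot.sign_off())"
```

```text
t 20.95 tcp [583.1 -31.1 364.2] rot [3.089 0.172 1.662] grasp [581.8 -28.  382.9] ang -84.0 rad 103.5 F [-1.2 -0.8 -0.7] Frad 0.7 Ftan(resist-) 1.3 gap 0.1
the job is handed in; nothing more can be done
None
```

I swung the handle out, pressed the bearing home, cranked the ram back up, folded the handle flat and handed the job in at about 21 s of the 64 s.

- **Handle out:** Gripping and pulling slipped at about 80°. I regripped, then pushed the handle from the inside with one pad until it stopped against its stop. The camera showed it upright to within about 1°.
- **Pressing:** The load at the grip ran at 6–7 N while pressing, then jumped to 12 N when the bearing bottomed. I took it up to 14.8 N and stopped there. That is roughly 245 N on the ram by the given ratio, above the 150 N needed and well under the 420 N limit. It stayed above 12 N for about 0.3 s.
- **Ram back up:** I cranked back about 118°, or roughly 9.5–10 mm. In the scene camera the ram's face is about 10 mm above the bearing, and the bearing's top is roughly level with the rim. The camera is too coarse to confirm the 0.5 mm limit, so I relied on the force jump for that.
- **Handle folded:** The top of the grip read level (250–251.5 mm, against 250 expected).
- **Surroundings:** The gripper is clear, with no contact force, and the bystanders look unmoved in the top view.
- **Checks that disagreed:** The crank centre I measured varied by 1–2 mm around the turn. The tool also drifted about 10° off vertical under load. I worked around both by pressing lightly outward while cranking; on the way back up that outward push reached about 12 N against the handle's stop.

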